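# Hold a retaining ring spread at the groove of a stool spindle

### The arm

A 7-joint arm with a two-finger parallel gripper is mounted at the origin on the work surface. World frame = base frame: x ahead of the robot, y to its left, z up, the work surface at z = 0. Lengths are in m, angles in rad, forces in N, time in s.
With the tool pointing down it reaches from about 0.425 to 1.025 m from the base axis. Payload 9.4 kg.
Tool frame: the origin (TCP) lies at the very end of the fingers, on their centre line; the grasp point (between the pads) lies 19 mm behind it (ctrl.grip_depth is the distance from the TCP to the grasp point, in m); z points along the fingers, y is the line along which they close (so a half turn about z gives the same grasp; the last joint's range is limited). The gripper opens to 93 mm and grips with 3 to 60 N. Pads are 15 mm wide; open, the fingers measure 128 mm over their backs; the gripper's body (75 mm by 188 mm) begins 65 mm behind the grasp point.
Start: joints at [1.108, 0.599, -0.003, 1.599, 0.002, 0.943, -0.08], TCP at [0.273, -0.672, 0.219] pointing down, gripper open.
Joint ranges: [-2.57, 2.57], [-0.35, 1.97], [-1.29, 1.29], [0.11, 2.56], [-1.05, 4.19], [0.11, 1.86], [-2.63, 2.63]. Speed limits (rad/s): [2.22, 2.22, 3.01, 3.01, 3.14, 3.14, 3.14].

### API

Orientations are given as [roll, pitch, yaw] about the fixed x, y, z axes, in that order (R = Rz(yaw) Ry(pitch) Rx(roll)).
In Python, from workcell import observe, grab_frame, camera_params, workorder, ctrl gives the robot as it stands. The module is installed in compiled form; this text tells all that it offers.
- The arm moves only by the tool step_arm, never from a script. Its argument "motion" is one flat list of numbers, 4 for each row, row after row: the shift along the tool's x, y, z in units of 0.4 m (1.0 is 0.4 m), then the turn about the tool's z in units of pi rad (1.0 is pi rad). A call has 1 to 10 rows; each row is the pose to reach, as a shift and turn from the pose commanded when the call began, along the tool's axes at that moment, turning the shorter way round; what a row does not reach only later rows make up. A row lasts 1/12 s, in which the tool goes at most 41.7 mm and 7.16 degrees, less where a joint would pass 70% of its speed; a pose out of reach is approached as far as the arm can. A call with a number of a shift or a turn outside -1 to 1 is refused whole. A call with a gripper value outside its range is refused whole. "grip" is the closure, from -1 (fully open) to 1 (shut), set as the call begins (left out, the last holds). The fingers move at their own pace and stop on an object; "newtons" is the grip in N (left out, the last holds). Time passes only in rows, so rows that repeat a pose let the fingers close. It gives the time, the measured TCP pose, the force, the opening and the grip force at its end, in the units of the state.
- observe(): the state, without advancing time (a new reading comes with each control period).
- grab_frame(name): name is "side" or "top" or "wrist"; returns the picture (420x560x3 uint8, red, green, blue); there is no depth.
- camera_params(name): a dict with "camera_matrix" (3x3 intrinsics, pixels), "D" ([k1, k2, p1, p2, k3] as OpenCV has them; the pictures are not rectified), "camera_from_world" (4x4, takes a point from world to camera coordinates); the wrist camera has in their place "hand_eye" (4x4, takes a point from camera to tool coordinates, whose origin is the TCP and whose axes are the flange's). Camera axes: x right, y down, z forward; pixel columns grow to the right and rows downward; lengths in m; the calibration is good to about 2 mm. A picture is of the moment at which its call begins: read the wrist's pose just before it. camera_params takes no time and is no camera call.
- workorder.hand_in(): hands the job in; it is judged then, once.
The state is a dict: "time": time; "joint_positions": joint angles; "qd": joint speeds; "joint_torque": joint torques, N m; "tool_pos": TCP position; "ee_rot": TCP orientation; "contact_force": force on the tool from outside, world axes, zero at the start; "torque": the same for the moment, N m; "gripper_width": opening from 0.0 (shut) to 1.0 (fully open); "finger_force": force on a finger pad.
Only numpy, scipy, OpenCV 4.12 (cv2) and the standard library are available. Lean on these libraries where they do the work, as an engineer would, in place of code of your own. Each camera call takes 0.05 s, during which the arm holds its last target. There are 200 camera calls.

### The job

Slide the yellow lock plate fully home into the slot of the spindle jig and let go of it. Then take the red-handled spreader pliers from their stand, spread the copper retaining ring with them (never touch the ring with the fingers), bring it over the top of the spindle and slide it down to the height of the groove, flat, centred round the spindle and not leaning on it. Finish while still holding the pliers squeezed, with the ring held spread at the groove; leave the other things on the bench alone.

Things in the scene. Friction and masses are not known exactly. Their poses are not given: they have to be found in the camera images.
- lock_plate: Yellow flat plate, 60 (x) x 8 (y) x 70 mm tall (z), on edge, about 90 g. Origin: centre of its underside. It starts in a wooden rack, underside 10 mm above the table; the rack's cheeks (41 mm over both, along y) reach 34 mm above the table, so its upper 46 mm are free. Grip it across its 8 mm, lift straight up.
- slot_floor (a point): Centre of the floor of the slot in the jig's aluminium block; slot length along x, width along y. Slot 64 x 10 mm, 35 mm deep, 3 mm chamfer at its mouth. The block is 96 x 44 mm, its flat top 62 mm above the table, the slot floor 27 mm. Home, the plate's underside is on the floor and 35 mm of it stand out.
- groove (a point): Middle of the dark groove of the upright steel spindle, on its axis, 75 mm above the table, 120 mm along jig +x from slot_floor. Groove 10 mm tall, 22 mm diameter; spindle 28 mm diameter above and below. 21 mm above this point a conical nose begins; its top (14 mm diameter) is 35 mm above it. A 64 mm flange lies below, its top 41 mm under it.
- pliers: Spreader pliers standing upright in a wooden stand, tips down, 142 mm tall, about 180 g. Origin: midway between the lower ends of the tips, 13 mm above the table at the start; z up, handles and tips at +y and -y. They rest by two steel cheeks (44 mm along x, 22 mm along y, 62 to 76 mm above the origin) on the stand, whose top is 82 mm above the table; lift straight up.
- pliers_grip (a point): Where to grip: midway between the two red handles, 112 mm above the pliers' origin; close along the pliers' y. Handles: 86 to 142 mm above the origin, flat outer faces 18 mm wide, 66 mm apart at rest. Gripped at 63 mm of opening the pliers are held firmly with their tips spaced for the ring's eyes.
- pliers_tips (a point): The pliers' origin. Tips: 4 x 4 mm pins, centres at y = +-8 mm at rest, +-23 mm fully spread, with a 1.5 mm outward lip on the lowest 2 mm. 8 mm above the lower ends a 14 (x) x 8 (y) mm shoulder stops on the ring's upper face; above it the jaws are bars 8 (x) x 7 mm (y).
- handle_a (a joint): How far each handle is squeezed in, and each tip thereby moved out, m: 0 at rest, 0.015 at the stop (36 mm over the handles). Both handles slide parallel along y and move alike. Springs push each outward with 6 N at rest, 10.5 N at the stop, and the ring adds about 4 N: a grip of 20 N or more reaches the stop.
- ring: Copper-coloured split spring ring, 5 mm thick, about 60 mm overall, lying flat on a blue rest block, underside 30 mm above the table. Origin: ring's centre, underside; +x points to the gap with two lugs, each 16 (x) x 17 (y) mm with an eye through it. Its halves hinge at the back (x = -19 mm) and are sprung shut.
- ring_eyes (a point): Midway between the two eyes with the ring at rest, at its upper face: 29 mm along x from the ring's origin. Eyes: holes 8 (x) x 10 (y) mm, centres at y = +-10 mm. A channel in the block under them is open 22 mm below the ring, so the tips can go through; 2 to 3 mm below the ring's underside lets their lips catch under the lugs.
- ring_mid (a point): Centre of the ring at half its thickness. With the handles at the stop the inside is a 34 mm circle about it, and the eyes are at x = 26 mm, y = +-20 mm (the ring's centre moves about 3 mm towards the tips as it spreads). The ring then rides on the tips' lips, its underside 2 to 3 mm above their lower ends.
- rest_top (a point): Centre of the top of the blue plastic block on which the ring lies, 30 mm above the table, 84 mm wide (y), 90 mm long (x from -40 to 50 mm), with the channel at x = 22 to 34 mm.
- ring_left (a joint): Opening of each half of the ring about its back hinge, rad: 0 at rest, about 0.21 with the pliers squeezed to the stop (it passes the spindle freely above 0.14).
- mug: White mug, a bystander, 80 mm wide and 90 mm tall.
- screwdriver: Red-handled screwdriver lying on the bench, a bystander.
- tape_roll: Yellow tape roll, 90 mm across, a bystander.
- jar: Glass jar with a steel lid, 60 mm wide, 80 mm tall, a bystander.
- bowl: White bowl, 120 mm wide, a bystander.
- hammer: Hammer lying on the bench, a bystander.
- wrench: Steel wrench lying on the bench, a bystander.
There are look-alikes about, which are no part of the job. What is shaped like the pliers but blue is not meant. Several things have the shape of the lock_plate; the one meant has the colours described above.

How it is judged:
On the way, in this order (a step that is already met when the one before it is completed fails the run):
1. the lock plate is fully home in the jig's slot and let go (horizontal distance between lock_plate and slot_floor below 0.004 m and z of lock_plate in the frame of slot_floor below 0.003 m and contact force between the fingers and lock_plate below 0.1 N), for 0.2 s.
2. the ring is spread and carried by the pliers above the spindle's top (value of joint ring_left above 0.14 rad and height (world z) of ring_mid above 0.11 m and contact force between pliers and ring above 0.5 N), for 0.2 s.
At the end, for the whole second after the job is handed in: Lock plate within 3 mm of the slot floor; ring held spread (above 0.14 rad) by the squeezed pliers, within 7 degrees of level, within 4 mm of the spindle's axis and 3.5 mm of the groove's height, under 2 N on the spindle; fingers still gripping the pliers (horizontal distance between lock_plate and slot_floor below 0.004 m and z of lock_plate in the frame of slot_floor below 0.003 m and value of joint ring_left above 0.14 rad and value of joint handle_a above 0.01 m and horizontal distance between ring_mid and groove below 0.004 m and z of ring_mid in the frame of groove between -0.0035 and 0.0035 m and angle between ring's own z axis and vertical below 0.12 rad and contact force between the fingers and pliers above 5 N and contact force between pliers and ring above 0.5 N and contact force between ring and jig below 2 N and contact force between pliers and jig below 1 N); the arm keeps its last pose, push and grip.
It fails at once if the fingers touch the ring (contact force between the fingers and ring above 0.5 N).
It fails at once if a bystander is disturbed (distance of any of mug, screwdriver, tape_roll, jar, bowl, hammer, wrench from where it was at the start of the episode above 0.03 m).
It also fails if it takes over 64 s, if anything falls off the work surface, if the arm or the gripper's body presses on something with over 40 N, if the wrist force passes 120 N, or if a joint passes its speed limit or range.

## Working session

There is one attempt and no reset: what is moved stays moved. The work goes in short steps, Python scripts to look and compute and a tool call to move; the robot and the scene stay as the last step left them, time stands still between calls to the robot, and variables do not carry over. Pictures are saved under pics/ and viewed, at most 10 in all, crops included, and the job is handed in when it is done.

Besides the shell and the picture viewer there is one more tool, called after "Request:" as name(argument=value, ...) on one line, values as JSON. step_arm: Moves the arm, as the interface text tells. Its arguments: {"type":"object","properties":{"motion":{"type":"array"},"grip":{"type":"number"},"newtons":{"type":"number"}},"required":["motion"]}

```bash
mkdir -p pics; python3 - <<'E'
from workcell import *
import cv2,numpy as np
s=observe();print({k:np.round(v,3) for k,v in s.items()}, ctrl.grip_depth)
for n in("top","side","wrist"):
    f=grab_frame(n);cv2.imwrite(f"pics/{n}0.png",f[:,:,::-1]);p=camera_params(n)
    for k,v in p.items():print(n,k,np.round(v,4).tolist())
E
```

```text
{'time': np.float64(0.0), 'joint_positions': array([ 1.108,  0.6  , -0.003,  1.6  ,  0.002,  0.943, -0.08 ]), 'qd': array([-0.001, -0.   , -0.   ,  0.001,  0.001, -0.   , -0.001]), 'joint_torque': array([ 0.0000e+00, -7.6507e+01,  1.4980e+00, -2.5235e+01, -5.2000e-02,
        1.7000e-02,  0.0000e+00]), 'tool_pos': array([ 0.273, -0.671,  0.218]), 'ee_rot': array([-3.14 ,  0.   ,  0.386]), 'contact_force': array([-0.356, -0.568, -0.883]), 'torque': array([-0.043,  0.014,  0.029]), 'finger_force': np.float64(0.0), 'gripper_width': np.float64(1.003)} 0.0188
top camera_matrix [[537.5178, 0.0, 276.8133], [0.0, 537.5178, 212.2942], [0.0, 0.0, 1.0]]
top D [-0.071, 0.0, 0.0, 0.0, 0.0]
top camera_from_world [[0.0286, -0.9996, 0.0027, -0.0447], [-0.9907, -0.0287, -0.1332, 0.5588], [0.1333, 0.0012, -0.9911, 1.5409], [0.0, 0.0, 0.0, 1.0]]
side camera_matrix [[429.1225, 0.0, 278.9607], [0.0, 429.1225, 209.1613], [0.0, 0.0, 1.0]]
side D [-0.0299, 0.0, 0.0, 0.0, 0.0]
side camera_from_world [[0.998, -0.064, -0.001, -0.5272], [-0.0362, -0.552, -0.8331, 0.0749], [0.0528, 0.8314, -0.5532, 1.1011], [0.0, 0.0, 0.0, 1.0]]
wrist camera_matrix [[291.9609, 0.0, 277.9462], [0.0, 291.9609, 206.1892], [0.0, 0.0, 1.0]]
wrist D [-0.0007, 0.0, 0.0, 0.0, 0.0]
wrist hand_eye [[-0.0008, -0.965, -0.2624, 0.0734], [1.0, -0.0007, -0.0006, 0.0004], [0.0004, -0.2624, 0.965, -0.1658], [0.0, 0.0, 0.0, 1.0]]
```

View pics/top0.png

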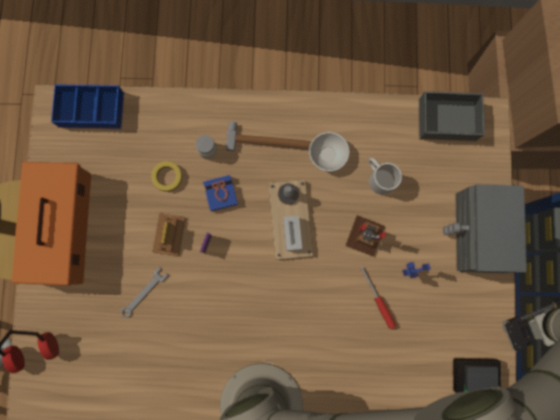

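View pics/side0.png

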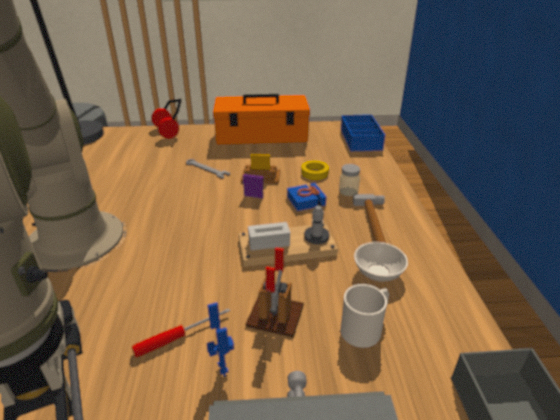

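The top view shows the plate in its rack at about (167,235), jig block (292,233), spindle (289,193), ring on the blue block (220,193), and red pliers in the stand (370,235). A blue pliers look-alike is at (416,269) and a purple plate at (206,243). The side view agrees.

```bash
cat > h.py <<'E'
from workcell import *
import cv2,numpy as np
from scipy.spatial.transform import Rotation as R
def cam(n,s=None):
    p=camera_params(n)
    if n=="wrist":
        T=np.eye(4);T[:3,:3]=R.from_euler('xyz',s["ee_rot"]).as_matrix();T[:3,3]=s["tool_pos"]
        return p["camera_matrix"],p["D"],np.linalg.inv(T@np.array(p["hand_eye"]))
    return p["camera_matrix"],p["D"],np.array(p["camera_from_world"])
def ray(c,uv):
    K,D,E=c
    q=cv2.undistortPoints(np.array(uv,float).reshape(-1,1,2),np.array(K),np.array(D)).reshape(-1,2)
    d=np.c_[q,np.ones(len(q))]@E[:3,:3]
    return -E[:3,:3].T@E[:3,3],d
def plane(c,uv,z):
    o,d=ray(c,uv);return (o+d*((z-o[2])/d[:,2])[:,None])[:,:2]
def proj(c,P):
    K,D,E=c
    return cv2.projectPoints(np.array(P,float).reshape(-1,3),cv2.Rodrigues(E[:3,:3])[0],E[:3,3],np.array(K),np.array(D))[0].reshape(-1,2)
def tri(c1,uv1,c2,uv2):
    o,d=ray(c1,[uv1]);p,e=ray(c2,[uv2]);A=np.c_[d[0],-e[0]]
    t,*_=np.linalg.lstsq(A,p-o,rcond=None);a=o+t[0]*d[0];b=p+t[1]*e[0];return (a+b)/2,np.linalg.norm(a-b)
def blobs(f,lo,hi,amin=15):
    h=cv2.cvtColor(f,cv2.COLOR_RGB2HSV);m=cv2.inRange(h,np.array(lo),np.array(hi))
    n,l,st,ce=cv2.connectedComponentsWithStats(m)
    return [(st[i][:5].tolist(),ce[i].round(1).tolist(),l==i) for i in range(1,n) if st[i][4]>=amin]
E
python3 - <<'E'
from h import *
c=cam("top")
for n,uv,z in[("plate",(167,235),.08),("spindle",(289,190),.1),("slot",(292,233),.062),("ring",(220,193),.035),("pliers",(370,235),.13),("bluepl",(416,269),.13),("mug",(385,178),.09),("jar",(205,147),.08)]:
    print(n,plane(c,[uv],z).round(3))
f=cv2.imread("pics/top0.png")[150:290,140:440]
cv2.imwrite("pics/topc.png",cv2.resize(f,None,fx=2.6,fy=2.6,interpolation=2))
E
```

```text
plate [[0.48  0.282]]
spindle [[ 0.616 -0.061]]
slot [[ 0.498 -0.074]]
ring [[0.613 0.141]]
pliers [[ 0.492 -0.287]]
bluepl [[ 0.402 -0.415]]
mug [[ 0.661 -0.337]]
jar [[0.74  0.186]]
```

View pics/topc.png

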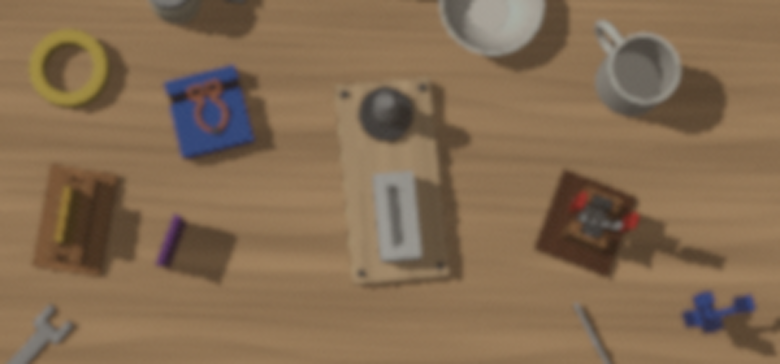

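The crop shows the ring's lugs and the channel towards +x. The jig axis runs roughly along world +x, and the pliers' handles are at (580,200) and (628,220). Next I'll look with the wrist camera from above.

```bash
cat >> h.py <<'E'
def go(x,y,z,yaw,s=None):
    s=s or observe();M=R.from_euler('xyz',s["ee_rot"])
    v=M.inv().apply(np.array([x,y,z])-s["tool_pos"])
    t=-(yaw-s["ee_rot"][2]);t=(t+np.pi)%(2*np.pi)-np.pi
    print("go",(v/.4).round(4).tolist(),round(t/np.pi,4),"rows",round(max(np.linalg.norm(v)/.0417,abs(np.degrees(t))/7.16),1))
E
python3 -c "
from h import *
go(.47,-.28,.33,1.1)"
```

```text
go [0.8253, -0.7212, -0.2794] -0.2273 rows 10.8
```

Request:
step_arm(motion=[0.825,-0.721,-0.279,-0.227,0.825,-0.721,-0.279,-0.227,0.825,-0.721,-0.279,-0.227,0.825,-0.721,-0.279,-0.227,0.825,-0.721,-0.279,-0.227,0.825,-0.721,-0.279,-0.227,0.825,-0.721,-0.279,-0.227,0.825,-0.721,-0.279,-0.227,0.825,-0.721,-0.279,-0.227,0.825,-0.721,-0.279,-0.227], grip=-1)

```text
time: 0.98
tool_pos: [0.4548, -0.3093, 0.3219]
ee_rot: [-3.141, 0.0, 1.099]
contact_force: [1.4, 0.1, -0.7]
gripper_width: 0.998
finger_force: 0.0
```

Request:
step_arm(motion=[0,0,0,0,0,0,0,0,0,0,0,0])

```text
time: 1.23
tool_pos: [0.4542, -0.3114, 0.3213]
ee_rot: [-3.141, 0.001, 1.099]
contact_force: [-0.7, -0.6, 0.5]
gripper_width: 0.999
finger_force: 0.0
```

```bash
python3 - <<'E'
from h import *
import json
s=observe();f=grab_frame("wrist");cv2.imwrite("pics/w1.png",f[:,:,::-1])
json.dump({k:np.array(s[k]).tolist() for k in("ee_rot","tool_pos")},open("w1.json","w"))
go(.46,.03,.33,2.1)
E
```

```text
go [0.7685, -0.3758, -0.0227] -0.3191 rows 8.2
```

View pics/w1.png

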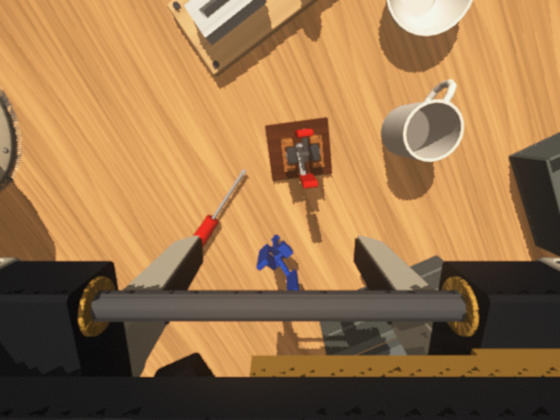

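w1 shows the red handles at (305,133) and (309,182) in the stand, with the blue look-alike at (276,258) well below them.

```bash
python3 - <<'E'
from h import *
go(.53,-.14,.33,1.571)
E
```

```text
go [0.4699, -0.0263, -0.0227] -0.1507 rows 4.5
```

Request:
step_arm(motion=[0.47,-0.026,-0.023,-0.151,0.47,-0.026,-0.023,-0.151,0.47,-0.026,-0.023,-0.151,0.47,-0.026,-0.023,-0.151,0.47,-0.026,-0.023,-0.151,0.47,-0.026,-0.023,-0.151,0.47,-0.026,-0.023,-0.151,0.47,-0.026,-0.023,-0.151])

```text
time: 1.95
tool_pos: [0.53, -0.1411, 0.33]
ee_rot: [-3.14, 0.001, 1.57]
contact_force: [-0.4, -0.8, -0.1]
gripper_width: 0.997
finger_force: 0.0
```

```bash
python3 - <<'E'
from h import *
import json
s=observe();print(s["tool_pos"],s["ee_rot"],abs(s["qd"]).max());f=grab_frame("wrist");cv2.imwrite("pics/w2.png",f[:,:,::-1])
json.dump({k:np.array(s[k]).tolist() for k in("ee_rot","tool_pos")},open("w2.json","w"))
E
```

```text
[ 0.52996934 -0.14110682  0.32995202] [-3.14012453e+00  5.23341586e-04  1.57037569e+00] 0.012124957227471313
```

View pics/w2.png

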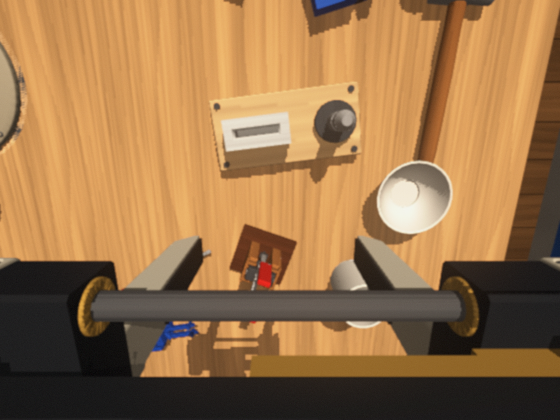

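w2 shows the slot at (257,131) in the aluminium block and the spindle's top at (348,117).

Request:
step_arm(motion=[0.46,0.0,0,0,0.46,0.0,0,0,0.46,0.0,0,0,0.46,0.0,0,0,0.46,0.0,0,0,0.46,0.0,0,0,0.46,0.0,0,0])

```text
time: 2.58
tool_pos: [0.5302, 0.044, 0.3304]
ee_rot: [-3.141, 0.001, 1.573]
contact_force: [0.4, -0.1, 0.2]
gripper_width: 0.999
finger_force: 0.0
```

```bash
python3 - <<'E'
from h import *
import json
s=observe();print(s["tool_pos"],s["ee_rot"],abs(s["qd"]).max());f=grab_frame("wrist");cv2.imwrite("pics/w3.png",f[:,:,::-1])
json.dump({k:np.array(s[k]).tolist() for k in("ee_rot","tool_pos")},open("w3.json","w"))
L=lambda n:(cv2.imread(f"pics/{n}.png")[:,:,::-1].copy(),cam("wrist",{k:np.array(v) for k,v in json.load(open(n+".json")).items()}))
def rect(m): return [np.round(x,1) for x in cv2.minAreaRect(np.argwhere(m)[:,::-1].astype(np.float32))]
# pliers
f,c=L("w1")
for b in blobs(f,(0,170,120),(6,255,255),30)+blobs(f,(174,170,120),(180,255,255),30): print("red",b[:2],plane(c,[b[1]],.155).round(4))
f,c=L("w2")
for b in blobs(f,(0,0,150),(180,60,255),200): print("white",b[:2],rect(b[2]),plane(c,[b[1]],.062).round(4))
f,c=L("w3")
for b in blobs(f,(22,150,60),(34,255,255),40): print("yel",b[:2],rect(b[2]),plane(c,[b[1]],.08).round(4))
for b in blobs(f,(100,120,40),(130,255,255),200): print("blue",b[:2],rect(b[2]),plane(c,[b[1]],.03).round(4))
E
```

```text
[0.53018795 0.04402081 0.33042887] [-3.14119200e+00  7.14773269e-04  1.57282665e+00] 0.030925024522872838
red ([295, 128, 19, 10, 145], [304.3, 132.3]) [[ 0.511  -0.2656]]
red ([300, 173, 18, 15, 203], [308.6, 180.6]) [[ 0.492  -0.3164]]
red ([194, 216, 24, 29, 315], [206.0, 228.6]) [[ 0.3568 -0.3131]]
white ([221, 112, 70, 39, 1742], [256.0, 131.5]) [array([255.9, 131.3]), array([31.4, 66.9]), np.float64(82.9)] [[ 0.4988 -0.0751]]
white ([377, 161, 75, 73, 3284], [411.1, 202.7]) [array([414.3, 196.8]), array([67.9, 77.1]), np.float64(45.0)] [[ 0.7346 -0.1812]]
white ([337, 260, 30, 31, 557], [350.7, 275.9]) [array([350.4, 276.8]), array([32.2, 20.6]), np.float64(63.4)] [[ 0.6499 -0.3056]]
yel ([344, 0, 57, 21, 631], [371.4, 10.0]) [array([372.,  10.]), array([20., 56.]), np.float64(90.0)] [[0.6473 0.2575]]
blue ([347, 73, 21, 58, 462], [357.7, 100.8]) [array([357.1, 101.7]), array([56.7, 10.2]), np.float64(78.7)] [[0.6509 0.1544]]
blue ([299, 79, 52, 65, 1633], [322.1, 110.7]) [array([325.4, 111. ]), array([57. , 42.4]), np.float64(76.0)] [[0.5978 0.1402]]
blue ([322, 105, 23, 16, 240], [331.6, 112.0]) [array([331.9, 111.2]), array([15.6, 20. ]), np.float64(36.9)] [[0.6123 0.1383]]
```

View pics/w3.png

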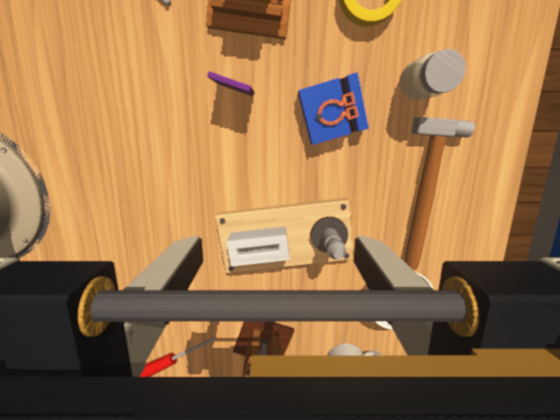

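w3 shows the ring at (335,110) on the blue block, lugs to the right (+x). The rack is at (250,15), partly out of view, and the purple plate is at (230,83). I'll move nearer to the rack.

```bash
python3 - <<'E'
from h import *
go(.59,.27,.28,3.0)
E
```

```text
go [0.5679, 0.1494, 0.1251] -0.4549 rows 11.4
```

Request:
step_arm(motion=[0.568,0.149,0.125,-0.455,0.568,0.149,0.125,-0.455,0.568,0.149,0.125,-0.455,0.568,0.149,0.125,-0.455,0.568,0.149,0.125,-0.455,0.568,0.149,0.125,-0.455,0.568,0.149,0.125,-0.455,0.568,0.149,0.125,-0.455,0.568,0.149,0.125,-0.455,0.568,0.149,0.125,-0.455])

```text
time: 3.47
tool_pos: [0.5907, 0.2693, 0.2797]
ee_rot: [-3.14, -0.0, 2.826]
contact_force: [0.2, -0.6, 0.2]
gripper_width: 1.001
finger_force: 0.0
```

Request:
step_arm(motion=[0,0,0,-0.058,0,0,0,-0.058,0,0,0,-0.058,0,0,0,-0.058])

```text
time: 3.8
tool_pos: [0.5904, 0.2698, 0.28]
ee_rot: [-3.14, -0.0, 3.0]
contact_force: [-0.6, 0.3, -0.3]
gripper_width: 1.001
finger_force: 0.0
```

```bash
cat >> h.py <<'E'
import json
def shot(n):
    s=observe();f=grab_frame("wrist");cv2.imwrite(f"pics/{n}.png",f[:,:,::-1])
    json.dump({k:np.array(s[k]).tolist() for k in("ee_rot","tool_pos")},open(n+".json","w"))
def load(n): return cv2.imread(f"pics/{n}.png")[:,:,::-1].copy(),cam("wrist",{k:np.array(v) for k,v in json.load(open(n+".json")).items()})
def wrect(c,m,z):
    P=plane(c,np.argwhere(m)[:,::-1],z);(a,b),wh,an=cv2.minAreaRect((P*1000).astype(np.float32))
    if wh[0]<wh[1]: an-=90
    return np.round([a,b,max(wh),min(wh),(an+90)%180-90],1)
E
python3 - <<'E'
from h import *
shot("w4");f,c=load("w4")
s=observe();print(s["tool_pos"],s["ee_rot"])
for b in blobs(f,(20,120,40),(36,255,255),40): print("yel",b[:2],wrect(c,b[2],.08))
f,c=load("w2")
for b in blobs(f,(0,0,150),(180,60,255),200)[:1]: print("block",b[:2],wrect(c,b[2],.062))
o=np.vstack([cv2.resize(load("w4")[0][:,:,::-1][0:270,100:480],None,fx=1.4,fy=1.4,interpolation=2)[:,:532],
 cv2.resize(f[:,:,::-1][90:165,210:370],(532,200),interpolation=2)])
cv2.imwrite("pics/c4.png",o);print(o.shape)
E
```

```text
[0.59016019 0.27032465 0.28019799] [-3.14066356e+00 -2.24199437e-04  3.00020361e+00]
yel ([282, 72, 6, 53, 308], [284.5, 97.6]) [488.5 292.   57.8   6.   -7.7]
yel ([62, 85, 93, 22, 556], [108.9, 96.3]) [458.2  86.1 113.3  11.8 -89.5]
yel ([127, 93, 27, 8, 67], [141.9, 96.8]) [462.6 123.6  32.2   4.9 -88.7]
yel ([318, 96, 59, 15, 247], [347.7, 103.1]) [504.5 364.5  69.4   6.3 -88. ]
yel ([337, 185, 38, 7, 110], [356.5, 187.9]) [608.2 367.1  47.    5.8  89.5]
yel ([280, 191, 61, 59, 1814], [309.5, 220.5]) [643.6 303.8  79.6  79.2 -31.3]
yel ([146, 358, 80, 12, 215], [185.0, 363.7]) [844.   90.5 123.4   6.4 -89.9]
block ([221, 112, 70, 39, 1742], [256.0, 131.5]) [498.  -76.   95.7  43.7   6.9]
(578, 532, 3)
```

View pics/c4.png

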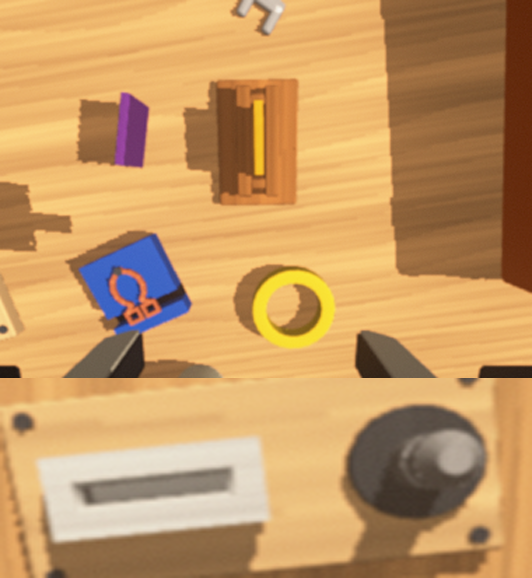

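The plate is at (0.4885, 0.292) with yaw -7.7°; the block is at (0.498, -0.076) with yaw 6.9°. In the crop the slot is centred in the block, at about (155,485), and the spindle's nose is at (457,452). Next is the grasp.

```bash
python3 - <<'E'
from h import *
go(.4885,.292,.14,3.007)
go(.4885,.292,.052,3.007)
f,c=load("w2");print("nose",plane(c,[(347.4,117.7)],.110), "exp",.498+.12*np.cos(.1204),-.076+.12*np.sin(.1204))
E
```

```text
go [0.2592, 0.0182, 0.3505] -0.0022 rows 4.2
go [0.2591, 0.0184, 0.5705] -0.0022 rows 6.0
nose [[ 0.6176691  -0.05838124]] exp 0.6171312805857045 -0.06158688146131666
```

Request:
step_arm(motion=[0.259,0.018,0.35,-0.002,0.259,0.018,0.35,-0.002,0.259,0.018,0.35,-0.002,0.259,0.018,0.35,-0.002,0.259,0.018,0.35,-0.002,0.259,0.018,0.57,-0.002,0.259,0.018,0.57,-0.002,0.259,0.018,0.57,-0.002,0.259,0.018,0.57,-0.002,0.259,0.018,0.57,-0.002], grip=0.14, newtons=20)

```text
time: 4.68
tool_pos: [0.4883, 0.2941, 0.0539]
ee_rot: [3.141, 0.001, 3.011]
contact_force: [-0.1, 0.6, 0.8]
gripper_width: 0.431
finger_force: 0.0
```

Request:
step_arm(motion=[0,0,0,0,0,0,0,0,0,0,0,0,0,0,0,0,0,0,0,0], grip=1, newtons=30)

```text
time: 5.1
tool_pos: [0.488, 0.2936, 0.0533]
ee_rot: [3.141, 0.001, 3.011]
contact_force: [0.1, -0.4, 1.0]
gripper_width: 0.123
finger_force: 0.4
```

Request:
step_arm(motion=[0,0,0,0,0,0,0,0,0,0,0,0])

```text
time: 5.35
tool_pos: [0.4879, 0.2936, 0.0531]
ee_rot: [-3.142, 0.001, 3.012]
contact_force: [0.7, -0.1, 6.8]
gripper_width: 0.081
finger_force: 30.0
```

Request:
step_arm(motion=[0,0,-0.25,0,0,0,-0.25,0,0,0,-0.25,0,0,0,-0.25,0,0,0,-0.25,0,0,0,-0.25,0])

```text
time: 5.85
tool_pos: [0.4872, 0.2928, 0.1516]
ee_rot: [-3.14, -0.001, 3.011]
contact_force: [-0.5, 0.0, -1.0]
gripper_width: 0.087
finger_force: 30.0
```

```bash
python3 - <<'E'
from h import *
s=observe();print(s["tool_pos"],s["ee_rot"])
go(.498,-.076,.16,np.pi+.1204)
E
```

```text
[0.48724016 0.2927814  0.15156509] [-3.14029364e+00 -8.59969491e-04  3.01148950e+00]
go [-0.1463, -0.9107, -0.02] -0.0797 rows 8.8
```

Request:
step_arm(motion=[-0.146,-0.911,-0.02,-0.08,-0.146,-0.911,-0.02,-0.08,-0.146,-0.911,-0.02,-0.08,-0.146,-0.911,-0.02,-0.08,-0.146,-0.911,-0.02,-0.08,-0.146,-0.911,-0.02,-0.08,-0.146,-0.911,-0.02,-0.08,-0.146,-0.911,-0.02,-0.08,-0.146,-0.911,-0.02,-0.08,-0.146,-0.911,-0.02,-0.08])

```text
time: 6.68
tool_pos: [0.4965, -0.0836, 0.158]
ee_rot: [-3.139, -0.006, -3.03]
contact_force: [-0.1, -0.9, -1.1]
gripper_width: 0.083
finger_force: 30.0
```

Request:
step_arm(motion=[0,0,0,0,0,0,0,0])

```text
time: 6.85
tool_pos: [0.4978, -0.0747, 0.1596]
ee_rot: [3.14, -0.001, -3.02]
contact_force: [-0.7, 0.5, -0.8]
gripper_width: 0.085
finger_force: 30.0
```

```bash
python3 - <<'E'
from h import *
s=observe();print(s["tool_pos"],s["ee_rot"])
shot("w5");f,c=load("w5")
f2=grab_frame("side");cv2.imwrite("pics/s5.png",f2[:,:,::-1])
a=cv2.resize(f[:,:,::-1][60:400,180:400],None,fx=1.7,fy=1.7,interpolation=2)
b=cv2.resize(f2[:,:,::-1][170:290,210:360],(425,578),interpolation=2) if 0 else cv2.resize(f2[:,:,::-1][150:310,220:340],(420,560),interpolation=2)
o=np.zeros((600,800,3),np.uint8);o[:578,:374]=a[:578];o[:560,376:796]=b
cv2.imwrite("pics/c5.png",o)
go(.498,-.076,.115,np.pi+.1204)
E
```

```text
[ 0.49775651 -0.07471992  0.15960058] [ 3.14010915e+00 -1.47339462e-03 -3.02007430e+00]
go [0.001, -0.006, 0.1129] 0.0012 rows 1.1
```

View pics/c5.png

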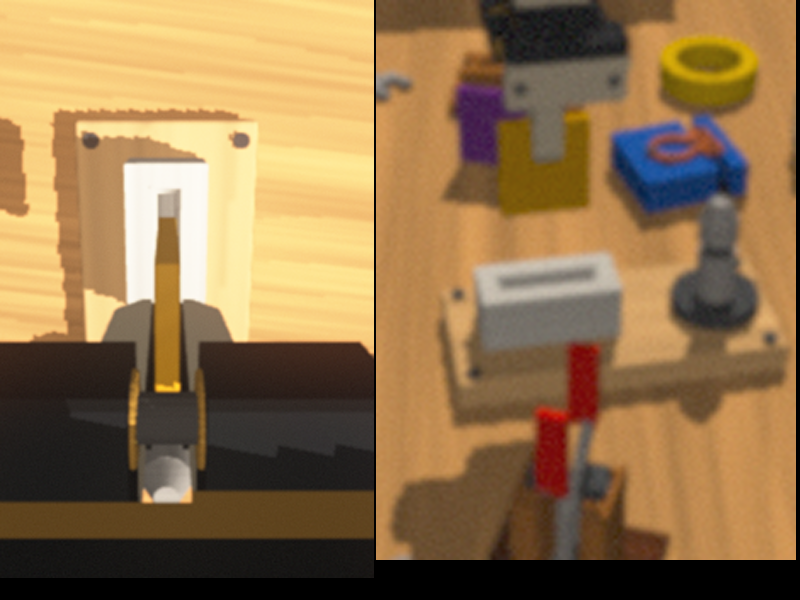

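Left, the held plate (crop column 168) lines up with the slot (159 to 181). Right, the plate is upright over the block. I'll measure the slot's edges in this view.

```bash
python3 - <<'E'
from h import *
f,c=load("w5")
g=f.astype(int)
for r in(172,176,181):print(r,[(i,*map(int,g[r,i,[0,2]])) for i in range(250,306,1)])
th=.1204;ux=np.array([np.cos(th),np.sin(th)]);uy=np.array([-ux[1],ux[0]])
C=np.array([.498,-.076])
for uv,z in[((253,176),.062),((302,176),.062),((274,176),.062),((286,176),.062),((279,172),.062),((279,155),.062),((279,213),.1166),((279,188),.1166)]:
    d=plane(c,[uv],z)[0]-C;print(uv,(d@ux*1000).round(1),(d@uy*1000).round(1))
print([(i,g[i,278].tolist()) for i in range(150,222,2)])
E
```

```text
172 [(250, 185, 92), (251, 185, 93), (252, 203, 125), (253, 242, 207), (254, 253, 242), (255, 253, 245), (256, 252, 244), (257, 252, 243), (258, 251, 241), (259, 251, 239), (260, 250, 237), (261, 249, 237), (262, 249, 237), (263, 250, 238), (264, 250, 239), (265, 251, 240), (266, 251, 240), (267, 251, 240), (268, 251, 240), (269, 252, 241), (270, 252, 242), (271, 252, 242), (272, 252, 241), (273, 251, 238), (274, 250, 235), (275, 247, 231), (276, 244, 224), (277, 240, 217), (278, 236, 211), (279, 231, 202), (280, 226, 192), (281, 217, 182), (282, 207, 171), (283, 194, 158), (284, 183, 147), (285, 195, 158), (286, 233, 204), (287, 250, 236), (288, 253, 243), (289, 252, 242), (290, 252, 243), (291, 252, 242), (292, 252, 242), (293, 253, 243), (294, 253, 244), (295, 253, 244), (296, 253, 245), (297, 253, 245), (298, 253, 243), (299, 252, 242), (300, 252, 241), (301, 253, 234), (302, 253, 206), (303, 254, 180), (304, 254, 173), (305, 254, 172)]
176 [(250, 186, 94), (251, 185, 93), (252, 199, 116), (253, 237, 189), (254, 251, 237), (255, 253, 245), (256, 253, 244), (257, 252, 242), (258, 
[... 2083 characters left out ...]
62, [252, 249, 241]), (164, [252, 249, 242]), (166, [252, 249, 242]), (168, [252, 249, 242]), (170, [249, 243, 234]), (172, [236, 228, 211]), (174, [197, 181, 164]), (176, [189, 173, 157]), (178, [188, 172, 154]), (180, [188, 172, 154]), (182, [187, 171, 153]), (184, [190, 174, 156]), (186, [186, 170, 153]), (188, [154, 116, 72]), (190, [146, 104, 49]), (192, [145, 105, 49]), (194, [145, 104, 49]), (196, [144, 104, 51]), (198, [142, 103, 49]), (200, [146, 105, 52]), (202, [144, 103, 49]), (204, [142, 103, 48]), (206, [144, 103, 48]), (208, [144, 103, 47]), (210, [143, 104, 49]), (212, [141, 100, 46]), (214, [151, 107, 49]), (216, [178, 126, 48]), (218, [183, 130, 48]), (220, [184, 132, 50])]
```

```bash
python3 - <<'E'
from h import *
print(observe()["tool_pos"]);go(.498,-.0756,.112,np.pi+.1204);go(.498,-.0756,.09,np.pi+.1204)
E
```

```text
[ 0.49814509 -0.07360089  0.16016116]
go [0.0009, -0.005, 0.1204] 0.0012 rows 1.2
go [0.0009, -0.0051, 0.1754] 0.0012 rows 1.7
```

Request:
step_arm(motion=[0.001,-0.005,0.05,0.001,0.001,-0.005,0.09,0.001,0.001,-0.005,0.11,0.001,0.001,-0.005,0.11,0.001,0.001,-0.005,0.11,0.001])

```text
time: 7.37
tool_pos: [0.4982, -0.0761, 0.1166]
ee_rot: [3.141, -0.001, -3.021]
contact_force: [0.5, 0.8, -1.2]
gripper_width: 0.081
finger_force: 30.0
```

```bash
python3 - <<'E'
from h import *
for i in range(3):
    s=observe();print(s["tool_pos"],s["ee_rot"]);shot("w6")
go(.498,-.0756,.09,np.pi+.1204)
f,c=load("w6");g=f.astype(int)
for r in(176,190,200,215):print(r,[tuple(map(int,g[r,i,[0,2]])) for i in range(250,306,1)])
print([(i,g[i,278,[0,2]].tolist()) for i in range(150,232,2)])
E
```

```text
[ 0.49818897 -0.07605443  0.11662752] [ 3.14108324e+00 -6.53954417e-04 -3.02084912e+00]
[ 0.49850448 -0.07628833  0.11706368] [ 3.14136383e+00  2.70292161e-04 -3.02135969e+00]
[ 0.49863396 -0.07657577  0.11727481] [ 3.14157603e+00  8.05260028e-04 -3.02198300e+00]
go [0.0013, 0.0033, 0.0684] -0.0004 rows 0.7
176 [(181, 99), (180, 127), (182, 150), (182, 153), (182, 153), (180, 151), (179, 150), (176, 147), (173, 144), (171, 141), (187, 157), (231, 205), (248, 233), (250, 238), (251, 239), (251, 240), (251, 239), (251, 240), (250, 239), (250, 238), (250, 238), (250, 238), (250, 239), (251, 240), (251, 240), (251, 241), (251, 240), (251, 240), (251, 239), (251, 240), (251, 240), (251, 239), (251, 240), (251, 240), (251, 240), (251, 239), (251, 239), (251, 239), (251, 238), (250, 237), (251, 239), (252, 242), (252, 242), (252, 242), (252, 242), (252, 242), (252, 241), (252, 241), (252, 242), (252, 243), (252, 243), (252, 243), (253, 244), (253, 244), (252, 243), (252, 242)]
190 [(181, 93), (179, 110), (181, 139), (180, 148), (181, 154), (180, 154), (177, 150), (176, 147), (171, 144), (17
[... 1928 characters left out ...]
 (156, [150, 107]), (158, [135, 102]), (160, [223, 189]), (162, [252, 241]), (164, [251, 240]), (166, [251, 241]), (168, [251, 240]), (170, [251, 240]), (172, [251, 241]), (174, [251, 240]), (176, [251, 239]), (178, [245, 228]), (180, [238, 214]), (182, [184, 153]), (184, [181, 149]), (186, [178, 146]), (188, [145, 66]), (190, [139, 45]), (192, [137, 42]), (194, [137, 44]), (196, [136, 43]), (198, [135, 41]), (200, [137, 42]), (202, [135, 42]), (204, [137, 44]), (206, [136, 42]), (208, [135, 40]), (210, [135, 42]), (212, [134, 40]), (214, [142, 41]), (216, [174, 44]), (218, [177, 43]), (220, [177, 41]), (222, [178, 43]), (224, [177, 41]), (226, [177, 43]), (228, [176, 41]), (230, [172, 39])]
```

Request:
step_arm(motion=[0.001,0.003,0.02,0,0.001,0.003,0.04,0,0.001,0.003,0.055,0,0.001,0.003,0.068,0,0.001,0.003,0.068,0,0.001,0.003,0.068,0])

```text
time: 8.02
tool_pos: [0.4973, -0.0761, 0.0889]
ee_rot: [3.141, -0.001, -3.023]
contact_force: [0.2, 0.1, -1.6]
gripper_width: 0.084
finger_force: 30.0
```

Request:
step_arm(motion=[0.0,0.0,0.015,0,0,0,0.03,0,0,0,0.042,0,0,0,0.048,0,0,0,0.048,0,0,0,0.048,0])

```text
time: 8.52
tool_pos: [0.4975, -0.0761, 0.0701]
ee_rot: [-3.141, -0.0, -3.023]
contact_force: [-1.0, 0.3, -0.1]
gripper_width: 0.082
finger_force: 30.0
```

Request:
step_arm(motion=[0,0,0.005,0,0,0,0.006,0,0,0,0.006,0,0,0,0.006,0])

```text
time: 8.85
tool_pos: [0.4979, -0.076, 0.0695]
ee_rot: [-3.14, 0.002, -3.023]
contact_force: [-7.3, 0.2, 30.7]
gripper_width: 0.082
finger_force: 30.0
```

Request:
step_arm(motion=[0,0,0,0,0,0,0,0,0,0,0,0,0,0,0,0,0,0,0,0], grip=0.3)

```text
time: 9.27
tool_pos: [0.4976, -0.0763, 0.0676]
ee_rot: [3.141, -0.0, -3.023]
contact_force: [0.5, 0.1, 0.3]
gripper_width: 0.34
finger_force: 0.0
```

Request:
step_arm(motion=[0,0,-0.2,0,0,0,-0.4,0,0,0,-0.6,0,0,0,-0.6,0,0,0,-0.6,0,0,0,-0.6,0,0,0,-0.6,0,0,0,-0.6,0], grip=-1)

```text
time: 9.93
tool_pos: [0.4983, -0.0765, 0.3092]
ee_rot: [-3.14, 0.003, -3.024]
contact_force: [0.3, 0.4, -0.7]
gripper_width: 0.872
finger_force: 0.0
```

```bash
python3 - <<'E'
from h import *
shot("w7");f,c=load("w7")
f2=grab_frame("side");cv2.imwrite("pics/s7.png",f2[:,:,::-1])
cT=cam("side");print(proj(cT,[(.498,-.076,.062),(.498,-.076,.097)]))
for b in blobs(f,(20,120,40),(36,255,255),60): print("yel",b[:2],wrect(c,b[2],.097))
for b in blobs(f2,(20,120,40),(36,255,255),60): print("yel side",b[:2])
# pliers handles pose from w1
f,c=load("w1")
B=blobs(f,(0,170,120),(6,255,255),100)
for b in B[:2]: print(wrect(c,b[2],.155))
print(proj(c,[(.5015,-.291,.155)]))
# other view of pliers in top
t=cv2.imread("pics/top0.png")[:,:,::-1].copy();ct=cam("top")
for b in blobs(t,(0,150,90),(6,255,255),8)+blobs(t,(174,150,90),(180,255,255),8): print("top",b[:2],plane(ct,[b[1]],.15).round(4))
E
```

```text
[[268.37752732 228.81379975]
 [268.16005418 216.8100842 ]]
yel ([137, 63, 104, 19, 618], [191.5, 71.0]) [ 374.5 -198.2  122.6   17.   -88.8]
yel ([362, 68, 52, 8, 101], [387.0, 71.4]) [349.4  37.   61.9   3.1  89. ]
yel ([310, 78, 36, 7, 62], [327.5, 80.6]) [367.4 -32.4  42.6   2.3  88.6]
yel ([347, 84, 51, 9, 106], [372.2, 87.4]) [368.8  22.4  61.8   2.9  89.5]
yel ([417, 99, 101, 19, 364], [475.1, 107.5]) [373.4 142.9 126.5  13.6  87.8]
yel ([50, 113, 32, 7, 69], [64.6, 116.1]) [ 445.1 -348.1   37.8    4.3   89.2]
yel ([96, 117, 24, 8, 104], [109.8, 120.5]) [ 444.6 -296.3   28.6    8.4  -83.3]
yel ([144, 122, 32, 10, 92], [159.1, 126.9]) [ 445.3 -232.4   39.1    5.3   79.4]
yel ([0, 139, 36, 6, 95], [15.1, 141.4]) [ 483.5 -410.9   44.1    4.6  -87.5]
yel ([316, 139, 85, 20, 738], [360.2, 148.6]) [442.   18.4 108.4  14.5 -89.9]
yel ([6, 153, 48, 11, 273], [35.0, 158.2]) [ 501.9 -397.9   60.6   11.9  -89.4]
yel ([276, 161, 6, 44, 218], [279.0, 182.3]) [498.1 -76.3  57.3   6.6   6.8]
yel ([315, 170, 51, 13, 244], [332.8, 177.1]) [481.8   2.6  67.5  12.7  88.5]
yel ([315, 186, 82, 17, 
[... 186 characters left out ...]
    41.6    6.   -87.6]
yel ([132, 231, 39, 8, 98], [151.8, 234.9]) [ 590.6 -242.6   52.2    7.7  -87.1]
yel ([313, 241, 30, 6, 98], [326.7, 243.7]) [575.2   1.5  41.    6.4 -87.7]
yel side ([301, 160, 28, 20, 478], [314.5, 169.6])
yel side ([256, 216, 25, 16, 323], [267.9, 223.2])
[ 509.7 -265.9   19.8    9.2  -20.2]
[ 491.  -316.1   19.5   16.5  -25. ]
[[307.29354279 156.25871729]]
top ([359, 224, 7, 7, 35], [362.1, 227.0]) [[ 0.5111 -0.2619]]
top ([380, 232, 6, 7, 30], [382.4, 234.7]) [[ 0.4916 -0.3175]]
top ([375, 297, 21, 32, 253], [385.2, 312.8]) [[ 0.2821 -0.3262]]
top ([38, 339, 13, 20, 167], [43.7, 348.6]) [[0.1581 0.5853]]
top ([3, 347, 13, 25, 189], [8.0, 360.9]) [[0.1211 0.6817]]
```

The plate is home: its top is at (0.4981, -0.0763) and the side view agrees with its height. Next, a near-vertical look at the pliers.

```bash
python3 - <<'E'
from h import *
go(.57,-.318,.33,2.775)
E
```

```text
go [-0.1102, -0.6206, -0.0577] 0.1542 rows 6.1
```

Request:
step_arm(motion=[-0.11,-0.621,-0.058,0.154,-0.11,-0.621,-0.058,0.154,-0.11,-0.621,-0.058,0.154,-0.11,-0.621,-0.058,0.154,-0.11,-0.621,-0.058,0.154,-0.11,-0.621,-0.058,0.154,-0.11,-0.621,-0.058,0.154,-0.11,-0.621,-0.058,0.154,-0.11,-0.621,-0.058,0.154,-0.11,-0.621,-0.058,0.154])

```text
time: 10.87
tool_pos: [0.5704, -0.3156, 0.33]
ee_rot: [3.141, -0.002, 2.779]
contact_force: [0.3, 0.5, 0.4]
gripper_width: 0.999
finger_force: 0.0
```

```bash
python3 - <<'E'
from h import *
s=observe();print(s["tool_pos"],s["ee_rot"])
shot("w8");f,c=load("w8")
h=cv2.cvtColor(f,cv2.COLOR_RGB2HSV);m=(((h[...,0]<7)|(h[...,0]>173))&(h[...,1]>170)&(h[...,2]>80)).astype(np.uint8)
n,l,st,ce=cv2.connectedComponentsWithStats(m)
P=[]
for i in range(1,n):
    if st[i][4]>60: print(st[i],ce[i].round(1),wrect(c,l==i,.155));
cv2.imwrite("pics/c8.png",cv2.resize(f[:,:,::-1][20:260,160:420],(650,600),interpolation=2))
E
```

```text
[ 0.57042027 -0.31559393  0.33002391] [ 3.14085969e+00 -1.95548816e-03  2.77872173e+00]
[178   0  34  23 395] [197.1   8. ] [ 361.  -325.6   32.5   15.7   30.8]
[246 119  11  18 164] [250.4 127.5] [ 493.  -318.3   18.6   11.3  -22. ]
[295 118   8  18 125] [298.8 126.4] [ 511.  -267.8   18.5    7.9  -19.6]
```

View pics/c8.png

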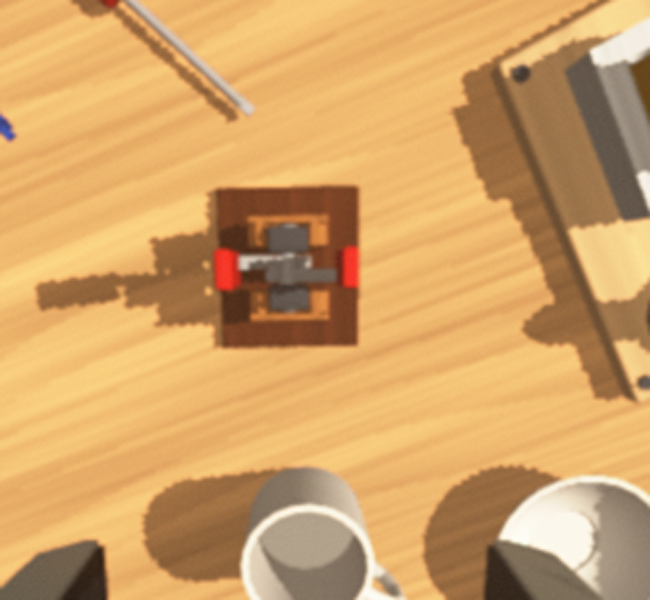

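The handles' outer faces are at crop columns 216 and 358, row about 268, and the stand is square to them with the pliers centred in it.

```bash
python3 - <<'E'
from h import *
f,c=load("w8");p=plane(c,[(274.8,127)],.155)[0];print(p)
go(*p,.19,2.796);go(*p,.106,2.796)
E
```

```text
[ 0.50195951 -0.29295286]
go [0.1799, -0.0079, 0.3515] -0.0054 rows 3.8
go [0.1797, -0.008, 0.5615] -0.0054 rows 5.7
```

Request:
step_arm(motion=[0.18,-0.008,0.15,-0.005,0.18,-0.008,0.25,-0.005,0.18,-0.008,0.35,-0.005,0.18,-0.008,0.35,-0.005,0.18,-0.008,0.4,-0.005,0.18,-0.008,0.48,-0.005,0.18,-0.008,0.56,-0.005,0.18,-0.008,0.56,-0.005,0.18,-0.008,0.56,-0.005,0.18,-0.008,0.56,-0.005], grip=-1)

```text
time: 11.75
tool_pos: [0.5032, -0.2942, 0.1086]
ee_rot: [3.142, 0.001, 2.793]
contact_force: [0.7, 0.1, 0.3]
gripper_width: 1.0
finger_force: 0.0
```

```bash
python3 - <<'E'
from h import *
s=observe();print(s["tool_pos"],s["ee_rot"],s["contact_force"])
go(.502,-.293,.106,2.796)
E
```

```text
[ 0.50319424 -0.29419612  0.10860105] [3.14150833e+00 1.26652824e-03 2.79330993e+00] [0.67645043 0.05095699 0.34826843]
go [0.0038, 0.0018, 0.0065] -0.0009 rows 0.1
```

Request:
step_arm(motion=[0.003,0.002,0.006,0,0.003,0.002,0.006,0,0.003,0.002,0.006,0,0.003,0.002,0.006,0,0.003,0.002,0.006,0,0.003,0.002,0.006,0,0.003,0.002,0.006,0], grip=-0.355, newtons=20)

```text
time: 12.33
tool_pos: [0.5017, -0.2939, 0.1052]
ee_rot: [-3.141, 0.001, 2.792]
contact_force: [-0.5, -0.8, 6.0]
gripper_width: 0.68
finger_force: 6.4
```

Request:
step_arm(motion=[0,0,0,0,0,0,0,0,0,0,0,0])

```text
time: 12.58
tool_pos: [0.5016, -0.2939, 0.1052]
ee_rot: [-3.141, 0.001, 2.792]
contact_force: [-1.2, -0.4, 7.2]
gripper_width: 0.68
finger_force: 6.4
```

Request:
step_arm(motion=[0,0,-0.04,0,0,0,-0.1,0,0,0,-0.18,0,0,0,-0.26,0,0,0,-0.34,0,0,0,-0.4,0,0,0,-0.4,0,0,0,-0.4,0])

```text
time: 13.25
tool_pos: [0.5016, -0.2941, 0.2653]
ee_rot: [-3.141, 0.002, 2.791]
contact_force: [-0.1, 0.7, -2.3]
gripper_width: 0.683
finger_force: 6.4
```

```bash
python3 - <<'E'
from h import *
s=observe();print(s["tool_pos"],s["ee_rot"],s["gripper_width"],s["finger_force"])
# ring geometry from w3,w4
for n in("w3","w4"):
    f,c=load(n);h=cv2.cvtColor(f,cv2.COLOR_RGB2HSV)
    m=cv2.inRange(h,(95,130,40),(130,255,255));N,l,st,ce=cv2.connectedComponentsWithStats(m)
    for i in range(1,N):
        if st[i][4]>200: print(n,"blue",st[i],ce[i].round(1))
    m=((h[...,0]<13)|(h[...,0]>172))&(h[...,1]>120)&(h[...,2]>90)
    N,l,st,ce=cv2.connectedComponentsWithStats(m.astype(np.uint8))
    for i in range(1,N):
        if 100<st[i][4]<900: print(n,"cop",st[i],ce[i].round(1),wrect(c,l==i,.035))
E
```

```text
[ 0.50158004 -0.29408023  0.2653498 ] [-3.14073903e+00  1.79010490e-03  2.79130952e+00] 0.6832946758843744 6.370781287550926
w3 blue [347  74  21  56 441] [357.6 100.5]
w3 blue [ 299   79   52   65 1592] [322.2 110.8]
w3 blue [322 105  22  16 234] [331.6 111.9]
w3 cop [318  92  40  33 425] [341.5 108.4] [618.5 140.1  55.7  38.6  18.5]
w3 cop [239 321  25  17 270] [250.7 328.5] [ 480.7 -245.6   43.    33.5   -4.2]
w3 cop [274 325  20  30 252] [283.8 336.9] [ 541.  -268.9   64.3   35.2   89.9]
w3 cop [139 353  38  24 468] [157.7 365. ] [ 297.4 -326.9   87.7   30.5   31. ]
w4 blue [ 157  168   71   60 1719] [193.6 194.5]
w4 blue [184 197  15  21 218] [191.3 205.5]
w4 blue [182 211  53  27 374] [213.1 225.6]
w4 cop [178 192  37  40 451] [196.4 214.2] [618.  141.8  56.9  39.9  17.1]
```

```bash
python3 - <<'E'
from h import *
go(.60,-.06,.29,3.1);go(.70,.168,.29,np.pi+.30)
E
```

```text
go [-0.0304, 0.634, -0.0621] -0.0983 rows 6.1
go [-0.0696, 1.2552, -0.0626] -0.207 rows 12.1
```

Request:
step_arm(motion=[-0.03,0.634,-0.062,-0.1,-0.03,0.634,-0.062,-0.1,-0.03,0.634,-0.062,-0.1,-0.03,0.634,-0.062,-0.1,-0.03,0.634,-0.062,-0.1,-0.03,0.634,-0.062,-0.1,-0.03,0.634,-0.062,-0.1,-0.03,0.634,-0.062,-0.1])

```text
time: 13.92
tool_pos: [0.5997, -0.0557, 0.288]
ee_rot: [3.14, -0.002, 3.112]
contact_force: [0.2, -0.2, -1.6]
gripper_width: 0.682
finger_force: 6.4
```

```bash
python3 - <<'E'
from h import *
go(.70,.168,.29,np.pi+.30)
E
```

```text
go [-0.2343, 0.5663, -0.0044] -0.1048 rows 5.9
```

Request:
step_arm(motion=[-0.234,0.566,0,-0.105,-0.234,0.566,0,-0.105,-0.234,0.566,0,-0.105,-0.234,0.566,0,-0.105,-0.234,0.566,0,-0.105,-0.234,0.566,0,-0.105,-0.234,0.566,0,-0.105,-0.234,0.566,0,-0.105,-0.234,0.566,0,-0.105])

```text
time: 14.67
tool_pos: [0.7009, 0.1614, 0.2873]
ee_rot: [-3.14, -0.003, -2.848]
contact_force: [0.7, -2.5, -2.3]
gripper_width: 0.682
finger_force: 6.4
```

```bash
python3 - <<'E'
from h import *
s=observe();print(s["tool_pos"],s["ee_rot"])
shot("w9");f,c=load("w9")
h=cv2.cvtColor(f,cv2.COLOR_RGB2HSV)
m=((h[...,0]<13)|(h[...,0]>172))&(h[...,1]>120)&(h[...,2]>90)
N,l,st,ce=cv2.connectedComponentsWithStats(m.astype(np.uint8))
for i in range(1,N):
    if 100<st[i][4]<2000: print("cop",st[i],ce[i].round(1),wrect(c,l==i,.035))
cv2.imwrite("pics/c9.png",cv2.resize(f[:,:,::-1][60:240,180:380],(800,720),interpolation=2)[:600])
E
```

```text
[0.70090578 0.16136672 0.2872902 ] [-3.14032280e+00 -3.12127463e-03 -2.84809097e+00]
cop [ 371    2   57   88 1225] [398.7  44.6] [490.1 259.7  99.7  35.1  -2.2]
cop [409  24  32  56 390] [424.   50.7] [488.  292.5  67.5  14.2  -7.3]
cop [268  97  29  43 475] [281.1 123.6] [619.2 141.7  55.2  39.   17.7]
cop [ 315  233   34   58 1257] [330.6 264.4] [804.4 279.2 105.8  41.8  33.1]
cop [ 208  234   33   57 1256] [225.2 265.1] [853.6 119.7 105.   41.9   0. ]
```

View pics/c9.png

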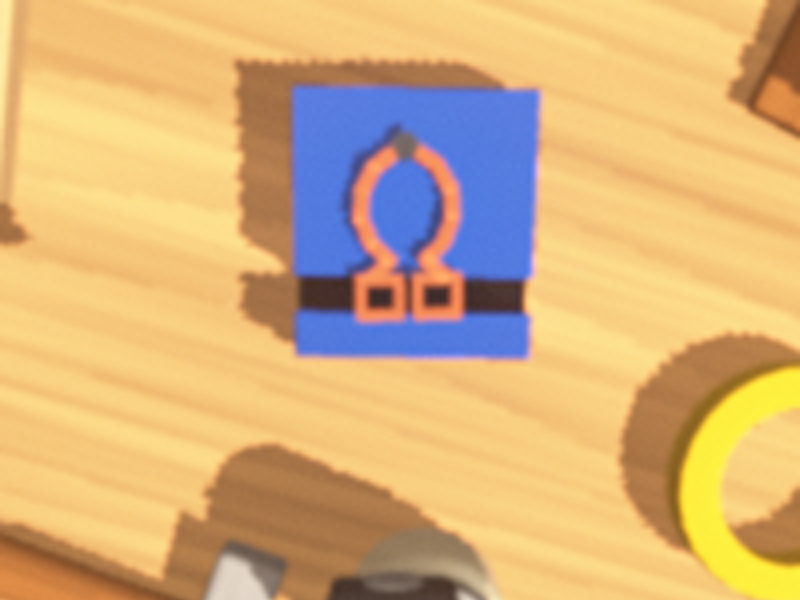

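The ring's eyes are at crop (380,297) and (437,295) and its hinge at (405,145). I'll compute the ring's pose, then check the held tips, which should appear near image pixel (278,209).

```bash
python3 - <<'E'
from h import *
f,c=load("w9")
e=plane(c,[(275,134.25),(289.25,133.75)],.035);hg=plane(c,[(281.25,96.25)],.035)[0]
m=e.mean(0);d=e[1]-e[0];print(e,m,np.linalg.norm(d),np.linalg.norm(m-hg),"yaw eyes",np.degrees(np.arctan2(-d[0],d[1])),"yaw hinge",np.degrees(np.arctan2(*(m-hg)[::-1])))
h=cv2.cvtColor(f,cv2.COLOR_RGB2HSV);bm=cv2.inRange(h,(95,100,30),(130,255,255))
bm[:70]=0;bm[160:]=0
print("block",wrect(c,bm>0,.03))
s=json.load(open("w9.json"));T=R.from_euler('xyz',s["ee_rot"])
for y in(-.0095,.0095):
  for z in(.092,.084): print(proj(c,[np.array(s["tool_pos"])+T.apply([0,y,z])]).round(1))
cv2.imwrite("pics/t9.png",cv2.resize(f[:,:,::-1][180:300,210:350],(700,600),interpolation=2))
E
```

```text
[[0.64231019 0.13883033]
 [0.63594333 0.1576154 ]] [0.63912676 0.14822286] 0.01983470806283241 0.04941025593034468 yaw eyes 18.723153689464826 yaw hinge 18.347661698870265
block [615.6 142.6  88.2  81.3  15.9]
[[267.9 208.1]]
[[267.6 210.6]]
[[288.7 208.1]]
[[289.  210.5]]
```

View pics/t9.png

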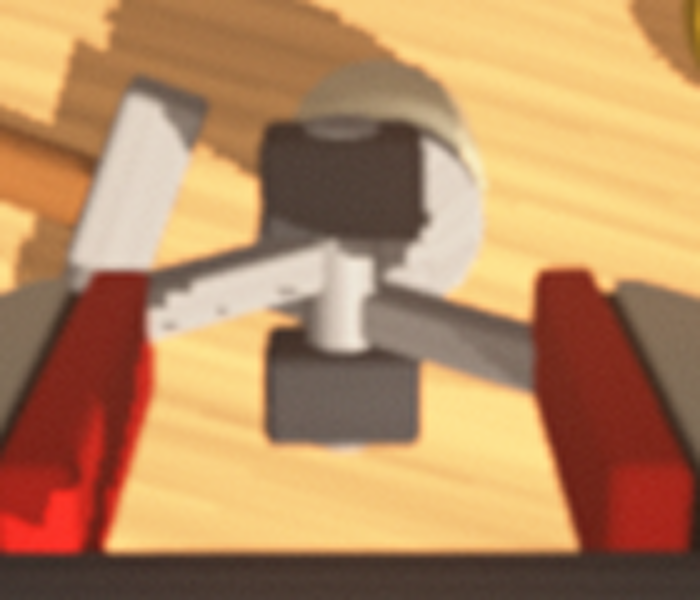

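The cheeks are seen at crop rows 120–445, columns 265–420, and they hide the tips. I'll use the cheeks to check the pliers' position in the hand.

```bash
python3 - <<'E'
from h import *
f,c=load("w9");s=json.load(open("w9.json"));T=R.from_euler('xyz',s["ee_rot"])
for z in(.0162,.0302):
  for x in(-.022,.022):
    for y in(-.011,.011): 
      q=proj(c,[np.array(s["tool_pos"])+T.apply([x,y,z])])[0];print(z,x,y,((q-[210,180])*5).round(0))
go(.6387,.1482,.17,np.pi+.318);go(.6387,.1482,.14,np.pi+.318)
E
```

```text
0.0162 -0.022 -0.011 [262. 444.]
0.0162 -0.022 0.011 [423. 444.]
0.0162 0.022 -0.011 [257. 135.]
0.0162 0.022 0.011 [427. 135.]
0.0302 -0.022 -0.011 [267. 399.]
0.0302 -0.022 0.011 [417. 399.]
0.0302 0.022 -0.011 [263. 108.]
0.0302 0.022 0.011 [421. 108.]
go [0.1575, 0.0155, 0.2948] -0.0082 rows 3.2
go [0.1573, 0.0156, 0.3698] -0.0082 rows 3.9
```

Request:
step_arm(motion=[0.157,0.016,0.1,-0.008,0.157,0.016,0.2,-0.008,0.157,0.016,0.28,-0.008,0.157,0.016,0.34,-0.008,0.157,0.016,0.355,-0.008,0.157,0.016,0.355,-0.008,0.157,0.016,0.355,-0.008])

```text
time: 15.3
tool_pos: [0.6402, 0.1507, 0.1487]
ee_rot: [3.141, 0.001, -2.824]
contact_force: [-0.7, 0.5, -1.1]
gripper_width: 0.685
finger_force: 6.4
```

```bash
python3 - <<'E'
from h import *
shot("w10");s=observe();print(s["tool_pos"],s["ee_rot"])
go(.6387,.1482,.1317,np.pi+.318);go(.6387,.1482,.1197,np.pi+.318)
f,c=load("w10");g=grab_frame("side");cs=cam("side");cv2.imwrite("pics/s10.png",g[:,:,::-1])
q=proj(cs,[(.639,.148,.05)])[0].astype(int);print(q)
a=cv2.resize(f[:,:,::-1][90:240,220:340],(480,600),interpolation=2)
b=cv2.resize(g[:,:,::-1][q[1]-45:q[1]+30,q[0]-20:q[0]+20],(320,600),interpolation=2)
cv2.imwrite("pics/c10.png",np.hstack([a,b]))
E
```

```text
[0.640646   0.15137008 0.14956317] [ 3.14122647e+00  2.74867806e-03 -2.82334278e+00]
go [0.0072, -0.006, 0.0446] 0.0001 rows 0.4
go [0.0073, -0.006, 0.0746] 0.0001 rows 0.7
[314 184]
```

View pics/c10.png

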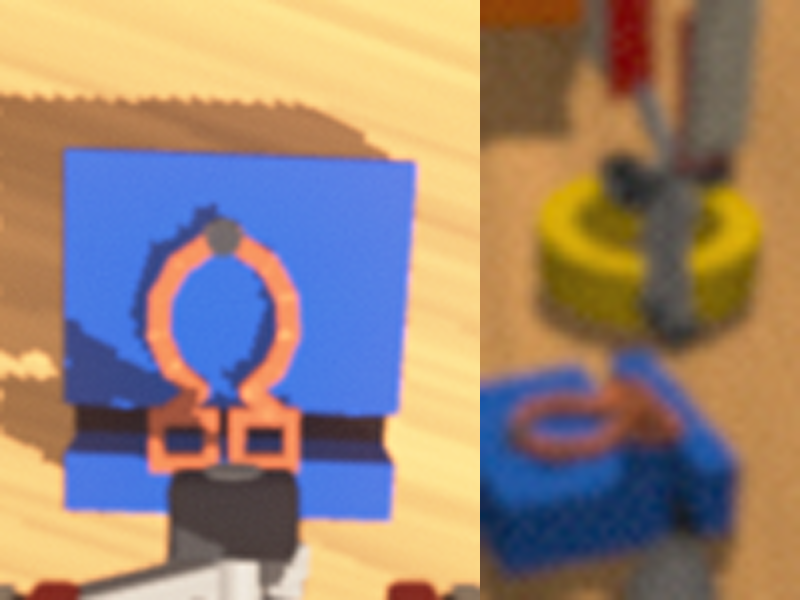

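This is the last picture I'll view, since I've already gone past the limit of 10. The eyes are at crop (187,440) and (265,440), the hinge at (224,237), and the cheek is centred at column 233. I'll cross-check the eye position numerically.

```bash
python3 - <<'E'
from h import *
f,c=load("w10")
e=plane(c,[(266.75,200),(286.25,200)],.035);hg=plane(c,[(276,149.25)],.035)[0]
m=e.mean(0);d=e[1]-e[0];print(m,np.linalg.norm(d),np.linalg.norm(m-hg),"yaw eyes",np.degrees(np.arctan2(-d[0],d[1])),"yaw hinge",np.degrees(np.arctan2(*(m-hg)[::-1])))
u=(m-hg)/np.linalg.norm(m-hg);print("eyes from hinge",hg+.048*u)
s=observe();print(s["tool_pos"])
h=cv2.cvtColor(f,cv2.COLOR_RGB2HSV)
cop=((h[...,0]<14)|(h[...,0]>172))&(h[...,1]>100)
for r in range(190,210,2):print(r,"".join("#" if cop[r,i] else "." for i in range(250,305)))
E
```

```text
[0.63875743 0.14840685] 0.01924201193456951 0.04929395561011093 yaw eyes 18.159744239428434 yaw hinge 18.642419051715045
eyes from hinge [0.63753137 0.14799322]
[0.64069279 0.15168112 0.14981907]
190 .............########..........#########...............
192 .......##################..#################...........
194 ......########################################.........
196 ......########################################.........
198 .......####..........####.######........######.........
200 .......####..........####..#####........#####..........
202 .......#####........#####..#####........#####..........
204 .......##################..##################..........
206 ........################........############...........
208 .......................................................
```

Request:
step_arm(motion=[0.008,-0.006,0.01,0,0.008,-0.006,0.02,0,0.008,-0.006,0.025,0,0.008,-0.006,0.025,0,0.008,-0.006,0.025,0])

```text
time: 15.82
tool_pos: [0.6369, 0.148, 0.1374]
ee_rot: [3.142, -0.0, -2.822]
contact_force: [0.1, -0.2, -2.0]
gripper_width: 0.678
finger_force: 6.4
```

```bash
python3 - <<'E'
from h import *
for i in range(3):
    s=observe();print(s["tool_pos"],s["ee_rot"],s["contact_force"]);shot("w11")
go(.6383,.1483,.1197,np.pi+.319)
f,c=load("w11");h=cv2.cvtColor(f,cv2.COLOR_RGB2HSV)
cop=((h[...,0]<14)|(h[...,0]>172))&(h[...,1]>100)
for r in range(180,232,2):print(r,"".join("#" if cop[r,i] else ("o" if h[r,i,1]<60 and h[r,i,2]<150 else ".") for i in range(245,312)))
E
```

```text
[0.63693896 0.14801943 0.13741631] [ 3.14158093e+00 -8.67447057e-05 -2.82200567e+00] [ 0.06946608 -0.2452243  -2.04744854]
[0.63697035 0.1481317  0.13750337] [ 3.14148654e+00  5.63996565e-05 -2.82196573e+00] [-0.68918509 -0.46305291 -2.66252187]
[0.63702791 0.14816557 0.13754547] [ 3.14147019e+00  1.84729220e-04 -2.82197313e+00] [ 0.29936213  0.49049133 -2.23252785]
go [-0.0032, -0.0007, 0.0446] 0.0002 rows 0.4
180 .............##.###...........................##..#................
182 .............#######.........................######................
184 ..............######........................######.................
186 ...............#######.....................######..................
188 ................########.................#######...................
190 .................#########.............########....................
192 ....................########.........########......................
194 .....................#######........########.......................
196 ...................########..........#########.....................
198 o.............##############.....
[... 486 characters left out ...]
###oooooooooooooooooooooooooooooo.##................
214 ..............###.oooooooooooooooooooooooooooooo.##................
216 ..................ooooooooooooooooooooooooooooooo..................
218 ..................ooooooooooooooooooooooooooooooo..................
220 ..................ooooooooooooooooooooooooooooooo..................
222 ..................ooooooooooooooooooooooooooooooo..................
224 ..................ooooooooooooooooooooooooooooooo..................
226 ...............##.oooooooooooooooooooooooooooooooo.................
228 ..................ooooooooooooooooooooooooooooooo..................
230 .................ooooooooooooo........ooooooooo....................
```

Request:
step_arm(motion=[-0.003,-0.001,0.006,0,-0.003,-0.001,0.012,0,-0.003,-0.001,0.018,0,-0.003,-0.001,0.024,0,-0.003,-0.001,0.029,0,-0.003,-0.001,0.029,0])

```text
time: 16.47
tool_pos: [0.6388, 0.1482, 0.1264]
ee_rot: [-3.141, 0.001, -2.822]
contact_force: [0.6, -1.5, 4.1]
gripper_width: 0.678
finger_force: 6.6
```

The force rose by about 6 N with the tips at the ring's top face, so one of them is touching a lug. I'll back off and spread the tips in the air, so the wrist camera can see them beside the cheeks and measure their offset.

Request:
step_arm(motion=[0,0,-0.03,0,0,0,-0.08,0,0,0,-0.12,0,0,0,-0.12,0,0,0,-0.12,0])

```text
time: 16.88
tool_pos: [0.6387, 0.1481, 0.1749]
ee_rot: [-3.141, 0.002, -2.822]
contact_force: [0.6, 0.1, -2.3]
gripper_width: 0.681
finger_force: 6.4
```

Request:
step_arm(motion=[0,0,0,0,0,0,0,0,0,0,0,0,0,0,0,0,0,0,0,0,0,0,0,0], grip=1, newtons=35)

```text
time: 17.38
tool_pos: [0.6381, 0.1479, 0.1735]
ee_rot: [3.141, -0.0, -2.822]
contact_force: [0.6, 0.1, -2.7]
gripper_width: 0.371
finger_force: 35.0
```

```bash
python3 - <<'E'
from h import *
s=observe();print(s["tool_pos"],s["ee_rot"],s["contact_force"],s["gripper_width"]*93)
shot("w12");f,c=load("w12")
h=cv2.cvtColor(f,cv2.COLOR_RGB2HSV)
T=R.from_euler('xyz',s["ee_rot"])
for y in(-.023,.023):
  for z in(.092,.084): print(proj(c,[np.array(s["tool_pos"])+T.apply([0,y,z])]).round(1))
cop=((h[...,0]<14)|(h[...,0]>172))&(h[...,1]>100)
for r in range(180,256,2):print(r,"".join("#" if cop[r,i] else ("o" if h[r,i,1]<70 else ("b" if 95<h[r,i,0]<130 else ".")) for i in range(235,322)))
E
```

```text
[0.63809181 0.14794871 0.17349638] [ 3.14147493e+00 -4.71027144e-04 -2.82202269e+00] [ 0.57541019  0.12760855 -2.73602157] 34.48753891943849
[[253.2 208.2]]
[[252.5 210.6]]
[[303.4 208.1]]
[[304.2 210.5]]
180 ......bbbbbbbbbbbbbbbbbbbbbb.#####.bbbbbbbbbbbbbbb.##..##.bbbbbbbbbbbbbbbbbbbbbbbbbbo..
182 ......bbbbbbbbbbbbbbbbbbbbbbb.#######.bbbbbbbbbb.#######.bbbbbbbbbbbbbbbbbbbbbbbbbbbo..
184 ......bbbbbbbbbbbbbbbbbbbbbbbb.########.bbbbbb.#######.bbbbbbbbbbbbbbbbbbbbbbbbbbbbo...
186 ###...bbbbbbbbbbbbbbbbbbbbbbbbb.###...#.bbbbbb.###..#.bbbbbbbbbbbbbbbbbbbbbbbbbbbbbo...
188 #####..bbbbbbbbbbbbbbbbbbbbb..#########.bbbbbb.#########.bbbbbbbbbbbbbbbbbbbbbbbbbbo...
190 ......###.....oo.....bb..#####....########..################.bbbbbbbbbbbbbbbbbbbbbbo...
192 ###..#############......#######...############################......ooo.ooo.bbbo.......
194 .##..####...............######################################.................#.......
196 #.....##o.bbbbbbbbbbb.bb.#####.b.....############o..ooo.######.................#.......
198 .....##o.bbbbbbbbbbbbbbb.#####.bbbbbb.####..####.bbbbbb.#####.b
[... 1900 characters left out ...]
ooooooooooooooooooooooooo...###############.............
242 ............###############ooooooooooooooooooooooo.........################............
244 ...........################ooooooooooooooooooooooo.........################............
246 ...........################oooooooooooooooooooooooooooo..###################...........
248 ..........#################ooooooooooooooooooooooooooooooo.##################..........
250 ..........##################ooooooooooooooooooooooooooooooo##################..o.......
252 .........####################oooooooooooooooooooooooooooooo.##################.........
254 ........#####################oooooooooooooooooooooooooooooo.##################.........
```

```bash
python3 - <<'E'
from h import *
f,c=load("w12")
for x in(252,304):
  print(x,[(r,*f[r,x-1:x+2].mean(0).astype(int).tolist()) for r in range(192,246,2)])
s=json.load(open("w12.json"));T=R.from_euler('xyz',s["ee_rot"])
for z,x in((.092,.002),(.092,-.002),(.084,.007),(.084,-.007),(.05,.004),(.03,.022),(.0162,.022),(.0162,-.022)): print(z,x,proj(c,[np.array(s["tool_pos"])+T.apply([x,.023 if z>.04 else 0,z])]).round(1))
E
```

```text
252 [(192, 67, 43, 40), (194, 67, 44, 44), (196, 67, 58, 93), (198, 66, 60, 97), (200, 72, 91, 173), (202, 83, 128, 232), (204, 81, 125, 230), (206, 81, 126, 231), (208, 80, 123, 231), (210, 86, 76, 106), (212, 111, 94, 88), (214, 111, 93, 85), (216, 113, 94, 86), (218, 112, 93, 85), (220, 111, 92, 84), (222, 109, 91, 82), (224, 107, 89, 80), (226, 110, 90, 81), (228, 121, 96, 81), (230, 153, 118, 90), (232, 175, 135, 99), (234, 170, 122, 90), (236, 132, 45, 37), (238, 136, 40, 32), (240, 135, 38, 30), (242, 135, 39, 31), (244, 135, 39, 31)]
304 [(192, 72, 55, 73), (194, 69, 45, 44), (196, 68, 44, 47), (198, 69, 59, 96), (200, 67, 59, 99), (202, 75, 97, 183), (204, 84, 130, 233), (206, 85, 130, 233), (208, 82, 126, 233), (210, 81, 73, 107), (212, 94, 75, 72), (214, 102, 83, 77), (216, 112, 95, 88), (218, 111, 94, 86), (220, 110, 92, 85), (222, 109, 91, 83), (224, 109, 91, 84), (226, 110, 93, 85), (228, 168, 152, 140), (230, 236, 227, 214), (232, 235, 227, 215), (234, 229, 209, 196), (236, 155, 79, 70), (238, 134, 39, 32), (240, 134, 39, 32), (242, 134, 39, 32), (244, 133, 38, 31)]
0.092 0.002 [[303.4 206. ]]
0.092 -0.002 [[303.3 210.2]]
0.084 0.007 [[304.3 202.9]]
0.084 -0.007 [[304. 218.]]
0.05 0.004 [[308.1 217.8]]
0.03 0.022 [[278.4 201.7]]
0.0162 0.022 [[278.5 207. ]]
0.0162 -0.022 [[278.5 268.8]]
```

```bash
python3 - <<'E'
from h import *
for n in("w9","w10","w11","w12"):
  f,c=load(n);g=f.mean(2).astype(int);print(n)
  for x in(271,285): print(x,[int(v) for v in g[198:276,x-1:x+2].mean(1)])
E
```

```text
w9
271 [115, 117, 118, 121, 118, 109, 91, 83, 77, 66, 62, 65, 66, 66, 67, 66, 67, 66, 67, 66, 66, 66, 66, 65, 65, 63, 65, 72, 86, 92, 99, 134, 182, 210, 215, 213, 212, 212, 214, 215, 195, 145, 108, 102, 104, 106, 103, 95, 84, 81, 76, 63, 60, 68, 79, 89, 96, 98, 98, 98, 98, 98, 98, 98, 97, 97, 96, 95, 95, 99, 128, 174, 195, 194, 189, 187, 187, 188]
285 [128, 135, 140, 141, 136, 116, 89, 78, 76, 64, 62, 65, 66, 67, 67, 68, 67, 68, 67, 67, 69, 67, 67, 67, 64, 66, 66, 66, 65, 73, 90, 98, 103, 112, 126, 131, 138, 141, 133, 129, 122, 107, 115, 129, 133, 134, 133, 132, 134, 134, 126, 101, 70, 69, 81, 92, 99, 100, 100, 100, 101, 101, 102, 101, 100, 101, 99, 98, 98, 101, 125, 166, 183, 188, 193, 197, 196, 193]
w10
271 [88, 88, 94, 111, 134, 148, 156, 157, 135, 95, 77, 66, 59, 62, 63, 66, 66, 67, 68, 65, 67, 67, 67, 65, 66, 66, 74, 88, 99, 100, 101, 96, 98, 126, 178, 212, 221, 219, 218, 218, 219, 211, 189, 161, 123, 108, 108, 110, 114, 112, 92, 84, 81, 69, 59, 60, 72, 85, 95, 99, 100, 99, 99, 99, 101, 100, 100, 99, 99, 97, 98, 98, 99, 106, 116, 122, 122, 122]
285 [47, 55, 66, 68, 77, 102, 141,
[... 1070 characters left out ...]
 172, 182, 152, 110, 90, 81, 68, 63, 67, 68, 69, 69, 68, 68, 69, 68, 69, 68, 68, 68, 68, 67, 66, 66, 66, 67, 84, 123, 152, 150, 127, 100, 93, 97, 106, 114, 116, 116, 114, 113, 115, 138, 187, 212, 186, 150, 140, 142, 145, 142, 125, 97, 89, 97, 101, 102, 101, 101, 100, 102, 103, 102, 102, 100, 100, 99, 100, 102, 110, 122, 129, 129, 129]
285 [70, 78, 107, 147, 164, 171, 183, 152, 111, 88, 78, 64, 62, 66, 68, 70, 70, 69, 69, 68, 69, 70, 69, 68, 68, 67, 68, 67, 66, 66, 64, 67, 79, 92, 97, 105, 114, 117, 114, 116, 114, 114, 114, 120, 137, 143, 119, 95, 93, 98, 109, 118, 121, 120, 121, 124, 131, 139, 144, 141, 127, 111, 104, 103, 105, 104, 105, 104, 102, 102, 101, 101, 102, 109, 121, 124, 126, 124]
```

The measurements show the pliers pivoted about 4° in the pads: the tips are about 7 mm towards tool −x, probably from a jerky stop at the light grip. I'll carry them squeezed from now on. To re-level them I'll relax to 63 mm and push the tips gently against the fixed spindle.

```bash
python3 - <<'E'
from h import *
go(.690,-.036,.245,np.pi+.319)
E
```

```text
go [0.0214, -0.4773, -0.1786] 0.0002 rows 4.9
```

Request:
step_arm(motion=[0.0,-0.03,-0.05,0,0.005,-0.1,-0.1,0,0.01,-0.17,-0.15,0,0.015,-0.24,-0.179,0,0.021,-0.31,-0.179,0,0.021,-0.38,-0.179,0,0.021,-0.44,-0.179,0,0.021,-0.477,-0.179,0,0.021,-0.477,-0.179,0,0.021,-0.477,-0.179,0], newtons=50)

```text
time: 18.27
tool_pos: [0.69, -0.0358, 0.2451]
ee_rot: [3.141, -0.0, -2.823]
contact_force: [-0.5, -0.1, -1.9]
gripper_width: 0.361
finger_force: 50.0
```

```bash
python3 - <<'E'
from h import *
s=observe();print(s["tool_pos"],s["ee_rot"],s["gripper_width"]*93,s["finger_force"])
shot("w13");f,c=load("w13")
q=proj(c,[(.617,-.061,.110),(.617,-.061,.096)]).round(0).astype(int);print(q)
g=f.mean(2).astype(int)
u,v=q[0]
for r in range(v-16,v+18,2):print(r," ".join(f"{x:3d}" for x in g[r,u-24:u+26:2]))
for x in(253,304): print(x,[int(t) for t in g[196:232,x-1:x+2].mean(1)])
E
```

```text
[ 0.68999588 -0.0358405   0.24509608] [ 3.14067903e+00 -2.71606061e-04 -2.82310907e+00] 33.617339053072904 49.991227984428406
[[277 121]
 [277 122]]
105 138 143 137  99  77  77  79  78  81 105 110 111 112 112 114 112 113 115 113 114 115 129 203 217 217
107 141 139 109  78  76  79  77  80  77  79  89 107 110 112 111 112 114 116 114 116 116 114 153 212 218
109 140 123  79  77  78  78  80  79  79  86  99 119 124 140 130 119 111 113 111 114 114 114 116 184 218
111 137  97  77  78  78  78  80  78  96 108 114 118 120 129 141 148 148 117 111 113 113 112 113 131 214
113 131  80  76  78  78  78  80  98 115 114 114 117 122 129 144 153 164 155 118 113 114 117 115 114 185
115 113  77  78  78  78  78  81 106 112 114 120 145 170 170 163 162 169 173 141 114 116 116 116 115 158
117  96  76  76  78  78  78  97 111 111 121 183 215 220 218 207 184 185 184 174 121 114 116 115 115 134
119  86  74  75  76  75  81 107 108 106 175 222 221 220 221 220 210 191 193 191 143 114 116 116 116 121
121  92  80  77  75  76  78 105 105 112 194 225 224 224 225 224 222 203 201 199 153 115 118 118 118 118
123 103 103  90
[... 450 characters left out ...]
48 164 176 190 200 206 197 127 111 111 114 113 114 166
133 134 107 108 108 106 110 108 114 128 141 147 155 168 179 191 197 193 140 111 112 112 112 112 125 208
135 154 117 109 110 111 108 112 111 113 134 156 160 170 183 181 159 125 113 114 113 113 113 112 146 221
137 204 177 116 107 109 108 109 111 112 109 119 123 132 131 121 110 113 114 113 114 114 113 121 196 222
253 [181, 184, 192, 194, 192, 189, 190, 192, 190, 187, 185, 187, 187, 164, 100, 87, 101, 95, 90, 93, 96, 96, 92, 90, 90, 89, 87, 86, 86, 87, 88, 85, 82, 86, 92, 97]
304 [191, 194, 198, 199, 200, 199, 198, 195, 191, 187, 190, 198, 201, 180, 108, 75, 77, 76, 84, 91, 94, 93, 92, 92, 91, 90, 90, 88, 90, 89, 90, 103, 141, 190, 215, 216]
```

```bash
python3 - <<'E'
from h import *
f,c=load("w13");g=f.mean(2)
m=(g>180).astype(np.uint8);m[:112]=0;m[131:]=0;m[:,:262]=0;m[:,:262]=0;m[:,290:]=0
(cx,cy),r=cv2.minEnclosingCircle(np.argwhere((g>195)&(m>0)&(np.arange(560)[None]<285))[:,::-1].astype(np.float32));print(cx,cy,r)
for uv in((277.2,122.8),(cx,cy)):
  p=plane(c,[uv],.110)[0];print(p)
s=json.load(open("w13.json"));tx=R.from_euler('xyz',s["ee_rot"]).apply([1,0,0])
S=np.array([.6183,-.0605]);go(*(S+.04*tx[:2]),.245,np.pi+.319)
E
```

```text
278.7173767089844 123.71739196777344 8.208466529846191
[ 0.61828447 -0.06040714]
[ 0.6186459  -0.05870438]
go [0.2901, -0.0053, 0.0009] 0.0005 rows 2.8
```

Request:
step_arm(motion=[0.04,-0.003,0,0,0.1,-0.004,0,0,0.17,-0.005,0,0,0.23,-0.005,0,0,0.27,-0.005,0.03,0,0.29,-0.005,0.08,0,0.29,-0.005,0.13,0,0.29,-0.005,0.17,0,0.29,-0.005,0.188,0,0.29,-0.005,0.188,0])

```text
time: 19.15
tool_pos: [0.5797, -0.0726, 0.1692]
ee_rot: [3.14, -0.002, -2.82]
contact_force: [-0.3, -0.2, -2.0]
gripper_width: 0.365
finger_force: 50.0
```

Request:
step_arm(motion=[0,0,0,0,0,0,0,0,0,0,0,0,0,0,0,0,0,0,0,0,0,0,0,0], grip=-0.355, newtons=20)

```text
time: 19.65
tool_pos: [0.5808, -0.0742, 0.1706]
ee_rot: [-3.141, 0.0, -2.822]
contact_force: [-0.6, -0.5, -1.8]
gripper_width: 0.673
finger_force: 6.4
```

```bash
python3 - <<'E'
from h import *
s=observe();print(s["tool_pos"],s["ee_rot"],s["gripper_width"]*93,s["finger_force"])
tx=R.from_euler('xyz',s["ee_rot"]).apply([1,0,0])
S=np.array([.6183,-.0602])
for d in(.028,.0195):go(*(S+d*tx[:2]),.170,np.pi+.319)
E
```

```text
[ 0.58080133 -0.07423932  0.17055186] [-3.14131785e+00  3.92426148e-04 -2.82237135e+00] 62.62431412411797 6.422256901860237
go [-0.03, 0.0039, 0.0014] 0.0001 rows 0.3
go [-0.0513, 0.0039, 0.0014] 0.0001 rows 0.5
```

Now I'll push slowly in tool −x.

Request:
step_arm(motion=[-0.008,0.002,0,0,-0.016,0.004,0,0,-0.024,0.004,0,0,-0.03,0.004,0,0,-0.036,0.004,0,0,-0.042,0.004,0,0,-0.047,0.004,0,0,-0.051,0.004,0,0,-0.051,0.004,0,0,-0.051,0.004,0,0])

```text
time: 20.48
tool_pos: [0.5996, -0.0662, 0.1702]
ee_rot: [3.142, 0.0, -2.822]
contact_force: [0.0, -0.6, -1.5]
gripper_width: 0.679
finger_force: 6.3
```

```bash
python3 - <<'E'
from h import *
s=observe();print(s["tool_pos"],s["ee_rot"],s["contact_force"],s["torque"])
S=np.array([.6183,-.0602]);print("d",np.linalg.norm(s["tool_pos"][:2]-S))
shot("w14");f,c=load("w14");g=f.mean(2).astype(int)
for x in(271,285): print(x,[int(v) for v in g[198:276,x-1:x+2].mean(1)])
E
```

```text
[ 0.5996246  -0.06617714  0.17018935] [ 3.14153529e+00  1.31659031e-04 -2.82207863e+00] [ 0.02016689 -0.62539909 -1.47885684] [ 0.02991249 -0.16080282 -0.0112949 ]
d 0.01960859255511358
271 [70, 69, 70, 71, 76, 81, 83, 79, 67, 62, 64, 65, 66, 67, 67, 66, 66, 66, 66, 66, 65, 65, 65, 65, 64, 65, 76, 85, 80, 89, 129, 177, 207, 212, 212, 211, 211, 213, 215, 200, 151, 112, 102, 105, 99, 90, 83, 83, 80, 71, 61, 58, 68, 79, 90, 95, 96, 97, 96, 96, 98, 98, 97, 96, 97, 96, 95, 95, 102, 139, 178, 188, 187, 190, 193, 194, 193, 191]
285 [100, 103, 102, 100, 92, 85, 83, 78, 68, 63, 66, 67, 68, 70, 69, 69, 69, 69, 67, 68, 68, 67, 66, 66, 66, 66, 66, 64, 70, 86, 100, 104, 114, 127, 135, 150, 162, 156, 145, 126, 106, 113, 127, 134, 134, 132, 131, 133, 132, 125, 97, 69, 67, 81, 91, 98, 98, 97, 99, 99, 101, 99, 100, 99, 99, 98, 97, 95, 104, 140, 182, 196, 199, 197, 193, 189, 186, 187]
```

The pliers are nearly upright again. I'll back off, squeeze, lift and check the tips.

Request:
step_arm(motion=[0.008,0,0,0,0.018,0,0,0,0.028,0,0,0,0.034,0,0,0,0.034,0,0,0,0.034,0,0,0,0.034,0,0,0,0.034,0,0,0,0.034,0,0,0], grip=-0.355)

```text
time: 21.28
tool_pos: [0.5867, -0.0704, 0.1702]
ee_rot: [3.141, 0.0, -2.822]
contact_force: [-0.5, -0.2, -2.6]
gripper_width: 0.681
finger_force: 6.4
```

Request:
step_arm(motion=[0,0,0,0,0,0,0,0,0,0,0,0,0,0,0,0,0,0,0,0,0,0,-0.01,0,0,0,-0.05,0,0,0,-0.1,0,0,0,-0.14,0,0,0,-0.16,0], grip=1, newtons=50)

```text
time: 22.12
tool_pos: [0.5873, -0.0701, 0.2364]
ee_rot: [-3.141, 0.002, -2.822]
contact_force: [0.2, 0.3, -0.8]
gripper_width: 0.364
finger_force: 50.0
```

```bash
python3 - <<'E'
from h import *
s=observe();print(s["tool_pos"],s["ee_rot"],s["gripper_width"]*93)
shot("w15");f,c=load("w15");g=f.mean(2).astype(int)
for x in(249,252,255,300,303,306): print(x,[int(v) for v in g[194:232,x]])
for x in(271,285): print(x,[int(v) for v in g[198:276,x-1:x+2].mean(1)])
go(.6383,.1483,.2,np.pi+.319)
E
```

```text
[ 0.58727376 -0.07008928  0.23637048] [-3.14092891e+00  2.04366167e-03 -2.82192411e+00] 33.824340641039576
249 [138, 136, 135, 136, 135, 140, 158, 170, 134, 81, 67, 71, 75, 81, 93, 98, 98, 98, 98, 97, 99, 99, 98, 99, 96, 97, 95, 97, 96, 95, 98, 106, 120, 122, 123, 125, 117, 105]
252 [139, 139, 140, 140, 141, 138, 138, 131, 104, 77, 80, 88, 87, 94, 99, 99, 98, 97, 97, 99, 98, 96, 96, 95, 93, 89, 89, 88, 91, 99, 110, 123, 140, 156, 169, 153, 120, 95]
255 [143, 143, 141, 140, 133, 126, 115, 103, 82, 74, 87, 102, 109, 110, 112, 118, 121, 123, 127, 121, 113, 107, 101, 100, 114, 175, 217, 224, 226, 228, 228, 230, 230, 230, 228, 217, 183, 128]
300 [220, 219, 215, 203, 187, 167, 159, 144, 113, 89, 83, 87, 83, 86, 89, 89, 90, 88, 85, 88, 92, 95, 96, 102, 126, 183, 214, 193, 128, 96, 100, 124, 171, 209, 222, 222, 221, 218]
303 [224, 224, 225, 224, 225, 225, 226, 219, 182, 106, 88, 95, 85, 88, 97, 101, 101, 99, 100, 98, 96, 96, 93, 93, 91, 93, 103, 101, 98, 100, 121, 168, 208, 223, 223, 219, 221, 220]
306 [224, 224, 224, 223, 223, 222, 223, 215, 179, 105, 90, 108, 101, 94, 101, 103, 100, 102, 100, 100, 99, 100, 100, 101, 101, 98, 99, 99, 101, 121, 165, 206, 222, 222, 219, 220, 222, 224]
271 [76, 76, 81, 87, 90, 88, 90, 84, 71, 66, 67, 71, 71, 71, 71, 70, 69, 69, 68, 69, 69, 68, 68, 68, 67, 65, 64, 68, 76, 94, 102, 101, 96, 94, 94, 94, 97, 107, 111, 111, 111, 110, 109, 110, 110, 110, 116, 128, 136, 140, 140, 135, 116, 96, 93, 97, 100, 99, 100, 99, 99, 100, 100, 98, 98, 97, 97, 97, 105, 149, 189, 198, 191, 184, 185, 191, 196, 193]
285 [112, 111, 109, 107, 100, 89, 87, 81, 70, 68, 70, 72, 72, 72, 72, 72, 70, 72, 70, 70, 70, 70, 69, 69, 68, 67, 66, 66, 74, 87, 95, 96, 102, 110, 113, 113, 112, 110, 110, 110, 113, 125, 130, 115, 96, 92, 94, 101, 110, 116, 117, 116, 118, 126, 134, 141, 141, 129, 111, 102, 102, 103, 102, 102, 102, 99, 99, 97, 105, 139, 179, 193, 199, 203, 204, 202, 195, 187]
go [-0.2915, 0.4787, 0.0927] 0.0002 rows 5.4
```

The shoulders are now at row 202.4 against 202.9 expected, so the tips are within 0.5 mm. I'll go back to the ring squeezed, then relax there.

Request:
step_arm(motion=[-0.02,0.03,0,0,-0.05,0.09,0,0,-0.1,0.16,0,0,-0.15,0.24,0,0,-0.2,0.32,0.02,0,-0.24,0.39,0.05,0,-0.27,0.44,0.08,0,-0.29,0.479,0.092,0,-0.291,0.479,0.092,0,-0.291,0.479,0.092,0])

```text
time: 23.0
tool_pos: [0.6363, 0.1489, 0.1964]
ee_rot: [3.141, -0.002, -2.82]
contact_force: [-0.5, -0.8, -1.5]
gripper_width: 0.367
finger_force: 50.0
```

Request:
step_arm(motion=[0,0,0,0,0,0,0,0,0,0,0,0,0,0,0.01,0,0,0,0.03,0,0,0,0.055,0,0,0,0.08,0,0,0,0.1,0,0,0,0.11,0,0,0,0.11,0])

```text
time: 23.83
tool_pos: [0.6363, 0.1477, 0.1518]
ee_rot: [3.141, -0.002, -2.822]
contact_force: [0.2, -0.0, -1.6]
gripper_width: 0.365
finger_force: 50.0
```

Request:
step_arm(motion=[0,0,0,0,0,0,0,0,0,0,0,0,0,0,0,0,0,0,0,0,0,0,0,0], grip=-0.355, newtons=20)

```text
time: 24.33
tool_pos: [0.637, 0.1479, 0.1537]
ee_rot: [-3.141, 0.0, -2.822]
contact_force: [0.4, -0.1, -2.1]
gripper_width: 0.671
finger_force: 6.4
```

```bash
python3 - <<'E'
from h import *
s=observe();print(s["tool_pos"],s["ee_rot"],s["gripper_width"]*93,s["contact_force"])
shot("w16");f,c=load("w16");g=f.mean(2).astype(int)
print([int(v) for v in g[255:276,270:273].mean(1)])
h=cv2.cvtColor(f,cv2.COLOR_RGB2HSV)
cop=((h[...,0]<14)|(h[...,0]>172))&(h[...,1]>100)
for r in range(184,216,2):print(r,"".join("#" if cop[r,i] else ("o" if h[r,i,1]<70 else ".") for i in range(245,312)))
go(.6383,.1483,.1300,np.pi+.319);go(.6383,.1483,.1197,np.pi+.319)
E
```

```text
[0.63701674 0.14791573 0.15365107] [-3.14144002e+00  2.69573943e-04 -2.82220509e+00] 62.43359184347658 [ 0.40342083 -0.13592562 -2.13053515]
[99, 99, 99, 100, 100, 100, 100, 99, 99, 97, 98, 100, 103, 109, 113, 117, 119, 121, 121, 122, 122]
184 .................######...................######...................
186 ...................######..............########....................
188 .....................#######.........########......................
190 ......................###..##.......###.####.......................
192 ....................#####.###........###.####......................
194 ...............###############.....#############...................
196 .............#####....##########.###################...............
198 ......o...oo.###################.####################..............
200 o.......o....#######......######.######.....#.#######.o............
202 ..............#####o.....ooo...oooo...oooooooo.#####o...........ooo
204 ..............#####oooooooooooooooooooooooooooo.###................
206 ..............#####ooooooooooooooooooooooooooooo###................
208 ...............###oooooooooooooooooooooooooooooo.#.................
210 ..................oooooooooooooooooooooooooooooooo.................
212 ..................ooooooooooooooooooooooooooooooo..................
214 ..................ooooooooooooooooooooooooooooooo..................
go [-0.0033, -0.0001, 0.059] 0.0001 rows 0.6
go [-0.0033, -0.0001, 0.0848] 0.0001 rows 0.8
```

```bash
python3 - <<'E'
from h import *
f,c=load("w16");s=json.load(open("w16.json"))
th=.318;M=np.array([.6383,.1483]);ux=np.array([np.cos(th),np.sin(th)]);uy=np.array([-ux[1],ux[0]])
for n,x,y in[("eyeL in",-4,-10),("eyeR in",-4,10),("lug in",-8,-10),("lug L edge",0,-18.),("lug R edge",0,18.),("hinge",-48,0)]:
  q=M+ux*x/1000+uy*y/1000;print(n,(proj(c,[[*q,.035]])[0]).round(1))
h=cv2.cvtColor(f,cv2.COLOR_RGB2HSV);cop=((h[...,0]<14)|(h[...,0]>172))&(h[...,1]>100)
for r in range(190,212):print(r,"".join("#" if cop[r,i] else "." for i in range(245,312)))
g=f.astype(int)
print("hinge rows",[(r,g[r,274:281].mean(0).astype(int).tolist()) for r in range(134,158,2)])
E
```

```text
eyeL in [268.3 198.4]
eyeR in [288.2 198.4]
lug in [268.2 194.5]
lug L edge [260.4 202.2]
lug R edge [296.1 202.2]
hinge [278.3 154. ]
190 ......................###..##.......###.####.......................
191 .....................####..##.......########.......................
192 ....................#####.###........###.####......................
193 ...................#########.........#########.....................
194 ...............###############.....#############...................
195 .............######.############..#################................
196 .............#####....##########.###################...............
197 .............######...##############################...............
198 .............###################.####################..............
199 .............###################.####################..............
200 .............#######......######.######.....#.#######..............
201 ..............#####........#####..####.........#####...............
202 ..............#####............................#####...............
203 ..............#####......
[... 209 characters left out ...]
#.............................###................
207 ..............####...............................##................
208 ...............###...............................#.................
209 ...............###.................................................
210 ...................................................................
211 ...................................................................
hinge rows [(134, [82, 124, 229]), (136, [83, 127, 229]), (138, [82, 127, 229]), (140, [81, 127, 230]), (142, [80, 127, 230]), (144, [76, 121, 222]), (146, [71, 108, 199]), (148, [82, 96, 156]), (150, [115, 104, 107]), (152, [118, 107, 108]), (154, [120, 108, 107]), (156, [141, 114, 117])]
```

The ring is where expected, so I'll descend slowly.

Request:
step_arm(motion=[-0.002,0,0.008,0,-0.004,0,0.02,0,-0.0045,0,0.032,0,-0.0045,0,0.044,0,-0.0045,0,0.054,0,-0.0045,0,0.06,0,-0.0045,0,0.064,0,-0.0045,0,0.067,0,-0.0045,0,0.069,0,-0.0045,0,0.069,0])

```text
time: 25.22
tool_pos: [0.6387, 0.1485, 0.1258]
ee_rot: [3.142, -0.0, -2.822]
contact_force: [-0.9, 0.2, -1.0]
gripper_width: 0.683
finger_force: 6.4
```

Request:
step_arm(motion=[0,0,0.004,0,0,0,0.007,0,0,0,0.01,0,0,0,0.01,0])

```text
time: 25.55
tool_pos: [0.6386, 0.1484, 0.1216]
ee_rot: [-3.142, -0.0, -2.822]
contact_force: [-0.4, -0.3, -1.7]
gripper_width: 0.681
finger_force: 6.4
```

Request:
step_arm(motion=[0,0,0.003,0,0,0,0.005,0,0,0,0.005,0,0,0,0.005,0])

```text
time: 25.88
tool_pos: [0.6386, 0.1485, 0.1198]
ee_rot: [3.142, -0.0, -2.822]
contact_force: [-0.1, 0.1, -2.1]
gripper_width: 0.677
finger_force: 6.4
```

Request:
step_arm(motion=[0,0,0.001,0,0,0,0.002,0,0,0,0.002,0,0,0,0.002,0])

```text
time: 26.22
tool_pos: [0.6386, 0.1485, 0.119]
ee_rot: [3.142, -0.0, -2.822]
contact_force: [-0.1, 0.1, -0.7]
gripper_width: 0.682
finger_force: 6.4
```

Request:
step_arm(motion=[0,0,0,0,0,0,0,0,0,0,0,0,0,0,0,0,0,0,0,0,0,0,0,0,0,0,0,0], grip=1, newtons=45)

```text
time: 26.8
tool_pos: [0.6386, 0.1487, 0.1192]
ee_rot: [3.141, 0.0, -2.822]
contact_force: [-0.7, -0.3, 0.4]
gripper_width: 0.366
finger_force: 45.0
```

Request:
step_arm(motion=[0,0,-0.005,0,0,0,-0.015,0,0,0,-0.03,0,0,0,-0.05,0,0,0,-0.07,0,0,0,-0.085,0,0,0,-0.09,0,0,0,-0.09,0,0,0,-0.09,0])

```text
time: 27.55
tool_pos: [0.6387, 0.1483, 0.1551]
ee_rot: [-3.141, 0.0, -2.822]
contact_force: [-0.1, -0.6, -2.0]
gripper_width: 0.366
finger_force: 45.0
```

```bash
python3 - <<'E'
from h import *
s=observe();print(s["tool_pos"],s["ee_rot"],s["gripper_width"]*93,s["contact_force"])
shot("w17");f,c=load("w17")
h=cv2.cvtColor(f,cv2.COLOR_RGB2HSV);cop=((h[...,0]<14)|(h[...,0]>172))&(h[...,1]>100)
for r in range(130,226,2):print(r,"".join("#" if cop[r,i] else ("o" if h[r,i,1]<70 else ("b" if 95<h[r,i,0]<130 else ".")) for i in range(232,326)))
E
```

```text
[0.63866308 0.14829773 0.15510435] [-3.14130928e+00  1.16526601e-04 -2.82230408e+00] 34.062344262961254 [-0.05154246 -0.56570727 -2.04028458]
130 ####...bbbbbbbbbbbbbbbbbbbbbbbbbbbbbbbbboooooooooooooo..........####################..........
132 ...#.#obbbbbbbbbbbbbbbbbbbbbbbbbbbbbbbbbbbbbbbbbbbbbbbbbbbbbbbbbbbbbbbbbbbbbbbbbbbbbbbooooo...
134 #.#.##obbbbbbbbbbbbbbbbbbbbbbbbbbbbbbbbbbbbbbbbbbbbbbbbbbbbbbbbbbbbbbbbbbbbbbbbbbbbbbbbbbbbbbo
136 ...#.#.bbbbbbbbbbbbbbbbbbbbbbbbbbbbbbbbbbbbbbbbbbbbbbbbbbbbbbbbbbbbbbbbbbbbbbbbbbbbbbbbbbbbbbo
138 .....#.obbbbbbbbbbbbbbbbbbbbbbbbbbbbbbbbbbbbbbbbbbbbbbbbbbbbbbbbbbbbbbbbbbbbbbbbbbbbbbbbbbbbbo
140 #.##.#.obbbbbbbbbbbbbbbbbbbbbbbbbbbbbbbbbbbbbbbbbbbbbbbbbbbbbbbbbbbbbbbbbbbbbbbbbbbbbbbbbbbbo.
142 .....#.bbbbbbbbbbbbbbbbbbbbbbbbbbbbbbbbbbbbbbbbbbbbbbbbbbbbbbbbbbbbbbbbbbbbbbbbbbbbbbbbbbbbbo.
144 .....#.bbbbbbbbbbbbbbbbbbbbbbbbbbbbbbbbbbbbbbbbbbbbbbbbbbbbbbbbbbbbbbbbbbbbbbbbbbbbbbbbbbbbbo.
146 ......obbbbbbbbbbbbbbbbbbbbbbbbbbbbbbbbbbbbbbbbbbbbbbbbbbbbbbbbbbbbbbbbbbbbbbbbbbbbbbbbbbbbbo.
148 .....#obbbbbbbbbbbbbbbbbbbbbbbbbbbbbbbbbbbbbbbbbbbbbbbbbbbbbbbb
[... 3093 characters left out ...]
o......
212 .......bbbbbbbooooooooooobbbbbooooooooooooooooooooooooooooooooobbbbbooooooooo.obbbbbbbbo......
214 .......bbbbbbbooooooooooobbb..#ooooooooooooooooooooooooooooooo.obbbbooooooooo.obbbbbbbbo......
216 .......bbbbbbbooooooooooo.#####oooooooooooooooooooooooooooooo.######.ooooooooooobbbbbbo.......
218 .........oooooooooooooo.#######oooooooooooooooooooooooooooooo.#######.oooooooooobbbbbbo.......
220 ............#oooooooo.#########oooooooooooooooooooooooooooooo.#########oooooooooobbbboo.......
222 ...........#ooooooooo#.......##oooooooooooooooooooooooooooooo.######..oooooooooooooo..........
224 ..........#.oooooooo............ooooooooooooooooooooooooooooooooooooooooooooooooooooo.........
```

The ring is carried and spread: its inner edges are at columns 258 and 297 and the hinge is near row 160. I'll compute its centre in the tool frame and move it over the spindle.

```bash
cat >> h.py <<'E'
def ringtool(n,zt=.0847):
    f,c=load(n);s=json.load(open(n+".json"));M=R.from_euler('xyz',s["ee_rot"]);t=np.array(s["tool_pos"])
    h=cv2.cvtColor(f,cv2.COLOR_RGB2HSV);cop=((h[...,0]<14)|(h[...,0]>172))&(h[...,1]>120)
    pts=[]
    for r in range(168,192):  # inner edges of the ring body, left and right of column 278
        L=[i for i in range(225,278) if cop[r,i]];Rr=[i for i in range(278,330) if cop[r,i]]
        if L and Rr: pts+=[(max(L)+.5,r),(min(Rr)-.5,r)]
    P=plane(c,pts,t[2]-zt);Q=M.inv().apply(np.c_[P,np.full(len(P),t[2]-zt)]-t)[:,:2]
    A=np.c_[2*Q,np.ones(len(Q))];sol=np.linalg.lstsq(A,(Q**2).sum(1),rcond=None)[0]
    rad=np.sqrt(sol[2]+sol[0]**2+sol[1]**2);return sol[:2]*1000,rad*1000,np.abs(np.linalg.norm(Q-sol[:2],axis=1)-rad).max()*1000
E
python3 - <<'E'
from h import *
print(ringtool("w17"))
s=observe();tx=R.from_euler('xyz',s["ee_rot"]).apply([1,0,0])[:2];S=np.array([.6183,-.0602])
go(*(S-.0265*tx),.235,np.pi+.319)
E
```

```text
(array([24.56233853, -0.51847421]), np.float64(17.936238307942414), np.float64(1.5542201415750938))
go [0.1455, -0.4791, -0.2003] 0.0001 rows 5.2
```

Request:
step_arm(motion=[0,0,-0.02,0,0,0,-0.06,0,0,0,-0.11,0,0.01,-0.03,-0.15,0,0.03,-0.09,-0.18,0,0.05,-0.16,-0.2,0,0.07,-0.23,-0.2,0,0.09,-0.3,-0.2,0,0.11,-0.36,-0.2,0,0.125,-0.41,-0.2,0])

```text
time: 28.43
tool_pos: [0.6427, -0.0252, 0.2363]
ee_rot: [-3.141, 0.0, -2.824]
contact_force: [0.3, 0.0, -2.9]
gripper_width: 0.37
finger_force: 45.0
```

Request:
step_arm(motion=[0.012,-0.035,0,0,0.018,-0.056,0,0,0.02,-0.066,0,0,0.02,-0.066,0,0,0.02,-0.066,0,0,0.02,-0.066,0,0])

```text
time: 28.93
tool_pos: [0.6434, -0.0487, 0.2353]
ee_rot: [3.141, 0.0, -2.82]
contact_force: [-0.3, -0.9, -3.0]
gripper_width: 0.362
finger_force: 45.0
```

```bash
python3 - <<'E'
from h import *
s=observe();print(s["tool_pos"],s["ee_rot"],s["gripper_width"]*93,s["contact_force"])
shot("w18");print(ringtool("w18"));f,c=load("w18")
g=f.mean(2).astype(int)
h=cv2.cvtColor(f,cv2.COLOR_RGB2HSV);cop=((h[...,0]<14)|(h[...,0]>172))&(h[...,1]>120)
for r in range(152,214,2):print(r," ".join(" ## " if cop[r,i] else f"{g[r,i]:4d}" for i in range(246,312,3)))
print(proj(c,[(.6183,-.0602,.11)]))
E
```

```text
[ 0.64338584 -0.04867828  0.23528664] [ 3.14091746e+00  4.93936013e-04 -2.81998197e+00] 33.705086492880454 [-0.29754628 -0.87037454 -2.96736298]
(array([23.76380284, -0.44822607]), np.float64(17.3303686410282), np.float64(1.1830423756231008))
152  132  137  122   74   73   75   76   75   78   89   92  108  113  112  112  112  111  116  218  222  219  220
154  132  137  104   76   74   74   76   79   94  105   95   94  106  112  114  113  112  110  208  223  220  219
156  141  136   87   76   76   73   75   88  108  109  109  109  100  112  113  112  114  114  202  222  218  218
158  145  135   73   74   74   75   76  101  ##   124  113  112  124  ##   111  113  112  113  170  222  219  219
160  141  136   76   72   73   70  ##   ##   ##   127  111  111  134  ##   ##   120  113  113  153  222  219  219
162  178  136   99   82   72  ##   ##   ##   ##   ##   113  110  ##   ##   ##   ##   125  115  152  221  218  218
164  181  136  103  104   75  ##   ##   ##   ##   ##   117  120  170  ##   ##   ##   ##   118  159  220  218  219
166  209  134  100  105  ##   ##   ##   ##   129  177  197 
[... 2006 characters left out ...]
  ##   ##   ##   ##   ##   182  180  136  112  107  116  160  167  155  ##   ##   ##   ##   ##   170
204  186   63   85   89  ##   ##   ##    56   67  100  101  100   98   81   57   64  ##   ##   ##    78   85  143
206  184   73   98  109  ##   ##    58   60   61   81  101  100   84   64   58   58  ##   ##   ##    77   91  152
208  172   90   92  113  179  ##    62   65   64   65   65   64   64   65   67   66  ##   163  ##    93   93  ## 
210  152   93   95  121  202  166   65   68   65   66   65   65   65   69   69   67  ##   203  ##    94   95  ## 
212  ##    95   93  115  202  161   65   67   67   66   66   67   68   67   66   67  ##   200  ##    92   95  123
[[275.17025385 172.75366296]]
```

```bash
python3 - <<'E'
from h import *
from scipy.optimize import least_squares
for n in("w17","w18"):
    f,c=load(n);s=json.load(open(n+".json"));M=R.from_euler('xyz',s["ee_rot"]);t=np.array(s["tool_pos"])
    h=cv2.cvtColor(f,cv2.COLOR_RGB2HSV);cop=((h[...,0]<14)|(h[...,0]>172))&(h[...,1]>95)
    P=[];O=[]
    for r in range(168,196):
        L=[i for i in range(240,274) if cop[r,i]];Q=[i for i in range(284,318) if cop[r,i]]
        if L and Q: P.append((max(L)+.5,min(Q)-.5,min(L)-.5,max(Q)+.5))
        else: P.append((np.nan,)*4)
    P=np.array(P);print(n,P[:, :].tolist()[::3])
    for zt in(.0847,):
      for a in((0,1),(2,3)):
        uv=np.vstack([np.c_[P[:,k],np.arange(168,196)] for k in a]);uv=uv[~np.isnan(uv[:,0])]
        q=M.inv().apply(np.c_[plane(c,uv,t[2]-zt),np.full(len(uv),t[2]-zt)]-t)[:,:2]*1000
        r=least_squares(lambda p:np.hypot(*(q-p[:2]).T)-p[2],[26,0,17],loss="soft_l1");print(a,r.x.round(2),np.abs(r.fun).mean().round(2))
    print("tool(26,0)->",proj(c,[t+M.apply([.026,0,.0847])]),"hinge exp",proj(c,[t+M.apply([.026+.022,0,.0847])]))
    hm=(h[...,1]<70);print([(r,int(hm[r,274:284].sum())) for r in range(150,170,2)])
E
```

```text
w17 [[265.5, 291.5, 256.5, 298.5], [262.5, 293.5, 254.5, 300.5], [259.5, 296.5, 253.5, 301.5], [258.5, 297.5, 253.5, 301.5], [257.5, 297.5, 252.5, 302.5], [257.5, 297.5, 252.5, 303.5], [257.5, 297.5, 252.5, 302.5], [258.5, 296.5, 253.5, 302.5], [260.5, 294.5, 253.5, 301.5], [264.5, 291.5, 239.5, 301.5]]
(0, 1) [24.99 -0.55 17.3 ] 0.37
(2, 3) [24.36 -0.68 22.23] 1.05
tool(26,0)-> [[278.31648717 181.59999925]] hinge exp [[278.30414225 156.04576021]]
[(150, 0), (152, 0), (154, 0), (156, 7), (158, 9), (160, 8), (162, 8), (164, 6), (166, 0), (168, 0)]
w18 [[266.5, 289.5, 255.5, 299.5], [263.5, 291.5, 253.5, 299.5], [260.5, 294.5, 252.5, 300.5], [259.5, 294.5, 253.5, 301.5], [258.5, 298.5, 252.5, 302.5], [257.5, 297.5, 252.5, 302.5], [258.5, 297.5, 253.5, 304.5], [258.5, 296.5, 253.5, 303.5], [260.5, 295.5, 253.5, 303.5], [262.5, 292.5, 255.5, 299.5]]
(0, 1) [23.96 -0.52 16.94] 0.86
(2, 3) [24.86 -0.64 22.13] 0.7
tool(26,0)-> [[278.31648717 181.59999925]] hinge exp [[278.30414225 156.04576021]]
[(150, 7), (152, 6), (154, 1), (156, 6), (158, 7), (160, 8), (162, 6), (164, 6), (166, 10), (168, 10)]
```

Request:
step_arm(motion=[0.002,-0.002,0.01,0,0.005,-0.005,0.03,0,0.006,-0.006,0.05,0,0.006,-0.006,0.065,0,0.006,-0.006,0.072,0,0.006,-0.006,0.072,0,0.006,-0.006,0.072,0])

```text
time: 29.57
tool_pos: [0.6419, -0.0534, 0.206]
ee_rot: [3.141, -0.0, -2.822]
contact_force: [0.4, 0.1, -1.9]
gripper_width: 0.365
finger_force: 45.0
```

```bash
python3 - <<'E'
from h import *
s=observe();print(s["tool_pos"],s["ee_rot"],s["contact_force"])
shot("w19");f,c=load("w19");g=f.mean(2).astype(int)
M=R.from_euler('xyz',s["ee_rot"]);d=M.inv().apply(np.array([.6183,-.0602,0])-s["tool_pos"])[:2]*1000;print("S in tool",d)
h=cv2.cvtColor(f,cv2.COLOR_RGB2HSV);cop=((h[...,0]<14)|(h[...,0]>172))&(h[...,1]>95)
for r in range(156,206,2):print(r," ".join(" ##" if cop[r,i] else f"{g[r,i]:3d}" for i in range(248,310,2)))
t=s["tool_pos"];print(proj(c,[(.6183,-.0602,.11),(.6183,-.0602,.096)]),proj(c,[t+M.apply([.0249,-.00055,.0847])]))
E
```

```text
[ 0.64185529 -0.05335396  0.2059782 ] [ 3.14118448e+00 -2.89023923e-04 -2.82196351e+00] [ 0.41661377  0.08668216 -1.91658863]
S in tool [24.45385283  0.81803277]
156 131 136 139 111  ##  75  ##  ##  74  ##  75  74  ##  93 104 110 105 102 111 110 110 109 110 110 108 108 108 122 205 220 223
158 132 134 135  ##  ##  75  ##  ##  ##  ##  ##  ##  ## 115 111 111 112  ##  ##  ## 110 111 111 110 109 110 111 109 174 220 223
160 132 137 128  ##  ##  ##  72  74  ##  ##  ##  ##  ## 114 112 109 111  ##  ##  ##  ##  ## 111 111 114 111 112 111 154 221 223
162 131 135 111  72  ##  73  ##  ##  ##  ##  ##  ##  ## 118 110 109 111  ##  ##  ##  ##  ##  ##  ## 111 112 112 111 125 213 222
164 133 134  97  ##  ##  ##  ##  ##  ##  ##  ##  ##  ##  ## 109 109 117  ##  ##  ##  ## 177 176  ##  ## 112 112 113 118 206 221
166 138 133 101  73  ##  ##  ##  ##  ##  ##  ##  ## 113 113 114 113 117 114 121  ##  ## 178  ##  ##  ##  ## 111 112 110 202 220
168 140 134  ##  98  ##  ##  ##  ##  ##  ## 102 108 112 112 112 114 122 117 111 119 146  ##  ##  ##  ##  ## 121 113 114 202 220
170 156 134  ##  ##  ##  ##  ##  ##  ##  8
[... 1650 characters left out ...]
 ##  ## 186 212 213 216 216 215 216 217 217 216 216 217 216 211  ##  ##  ##  ## 208 220 196 129 107
198 184 187 191 192 176  ##  ##  ##  ## 175 187 199 200 207 216 216 217 218 217 216 214 189  ##  ##  ##  ## 202 218 216 171 110
200 175 165 167  ##  ##  ## 178  ##  ## 195 197 194 189 187 179 177 193 199 202 211 211 204  ##  ##  ##  ##  ##  ## 194 155  ##
202  ##  ##  ##  ##  ##  ##  ##  ##  ## 168 170 170 146  ##  ## 108 107  ## 140 158 155 168  ##  ##  ##  ##  ##  ##  ##  ##  ##
204  ##  82  83  84  ##  ##  ##  ##  ##  ##  ##  67  95 100  99  98  99  97  93  64  ##  ##  ##  ##  ##  ##  ##  ##  70  78  ##
[[279.24556207 180.98233406]
 [279.17057328 178.34650519]] [[277.68347159 182.8470745 ]]
```

Nose (279.0, 180.3) and ring centre (278, 183) agree to about 1 mm. I'll correct that and descend in stages.

Request:
step_arm(motion=[-0.001,0.003,0,0,-0.001,0.003,0.005,0,-0.001,0.003,0.012,0,-0.001,0.003,0.022,0,-0.001,0.003,0.032,0,-0.001,0.003,0.04,0,-0.001,0.003,0.043,0,-0.001,0.003,0.043,0,-0.001,0.003,0.043,0])

```text
time: 30.37
tool_pos: [0.6419, -0.0522, 0.1889]
ee_rot: [3.141, -0.0, -2.822]
contact_force: [0.0, 0.6, -1.9]
gripper_width: 0.368
finger_force: 45.0
```

```bash
python3 - <<'E'
from h import *
s=observe();print(s["tool_pos"],s["ee_rot"],s["contact_force"])
shot("w20");f,c=load("w20");g=f.mean(2).astype(int)
M=R.from_euler('xyz',s["ee_rot"]);d=M.inv().apply(np.array([.6183,-.0602,0])-s["tool_pos"])[:2]*1000;print("S in tool",d)
h=cv2.cvtColor(f,cv2.COLOR_RGB2HSV);cop=((h[...,0]<14)|(h[...,0]>172))&(h[...,1]>95)
for r in range(156,206,2):print(r," ".join(" ##" if cop[r,i] else f"{g[r,i]:3d}" for i in range(248,310,2)))
t=s["tool_pos"];print(proj(c,[(.6183,-.0602,.11),(.6183,-.0602,.096)]),proj(c,[t+M.apply([.0249,-.00055,.0847])]))
E
```

```text
[ 0.64187946 -0.0521924   0.18892556] [ 3.14143762e+00 -1.08438613e-04 -2.82208825e+00] [ 0.00481025  0.61445735 -1.85290996]
S in tool [24.88079884 -0.22541902]
156 133 137 121  ##  ##  72  ##  ##  ##  74  76  72  ##  93 108 108 106 102 108 107 106 108 106 108 108 110 110  ## 213 220 222
158 135 135  98  ##  ##  ##  ##  ##  ##  72  ##  ##  ## 115 110 112 111  ##  ##  ## 108 110 109 109 108 110 109 109 183 219 222
160 137 128  ##  ##  ##  74  ##  ##  ##  ##  ##  ##  ## 112 111 110 112  ##  ##  ##  ##  ## 111 110 112 112 112 110 142 219 222
162 136 111  ##  74  72  74  ##  ##  ##  ##  ##  ##  ## 117 110 106 110  ##  ##  ##  ##  ##  ##  ## 110 112 112 109 119 208 222
164 136  ##  ##  ##  73  72  ##  ##  ##  ##  ##  ##  ##  ## 109 111 110  ##  ##  ##  ##  ##  ##  ##  ## 112 113 112 115 202 222
166 133  ##  ##  ##  ##  ##  ##  ##  ##  ##  ##  ## 113 130 120 119 137 131 123  ##  ##  ##  ##  ##  ##  ## 109 112 111 169 220
168 133  ##  72  70  ##  ##  ##  ##  ##  ## 103 106 109 110 113 119 125 133 143 150 138  ##  ##  ##  ##  ## 120 110 114 165 220
170 133  88  69  ##  ##  ##  ##  ##  ## 10
[... 1650 characters left out ...]
 ##  ## 181 199 172 121 115 105 107 107 105 106 114 138 165 197  ##  ##  ##  ## 209 221 216 189 167
198 198 195 206 208 190  ##  ##  ##  ## 203 216 214 196 185 187 189 183 187 205 214 215 190  ##  ##  ##  ## 204 219 215 145 107
200 177 175 178  ##  ##  ##  ## 173  ## 197 208 213 216 217 215 216 213 218 218 216 215 208  ##  ##  ##  ##  ## 147 171  ## 107
202  ##  ##  ##  ##  ##  ##  ##  ##  ## 165 166 151 142  ##  ## 117  ##  ## 166 191 191 188 155  ##  ##  ##  ##  ##  ##  ##  ##
204  ##  81  85  82  ##  ##  ##  ##  ##  ##  ##  64  96  99  99 101  98  95  94  64  ##  ##  ##  ##  ##  ##  ##  ##  70  82  97
[[278.08155072 184.11696452]
 [278.06576176 181.15019899]] [[277.68337246 182.84704935]]
```

Aligned: nose (278, 183.8) against 278.1, 184.1 predicted. I'll descend to the groove.

Request:
step_arm(motion=[0,0,0.006,0,0,0,0.014,0,0,0,0.024,0,0,0,0.034,0,0,0,0.044,0,0,0,0.054,0,0,0,0.062,0,0,0,0.066,0,0,0,0.066,0,0,0,0.066,0])

```text
time: 31.25
tool_pos: [0.6419, -0.0522, 0.1626]
ee_rot: [3.142, -0.0, -2.822]
contact_force: [1.0, -0.0, -1.8]
gripper_width: 0.367
finger_force: 45.0
```

Request:
step_arm(motion=[0,0,0,0,0,0,0,0,0,0,0,0])

```text
time: 31.5
tool_pos: [0.642, -0.0522, 0.1628]
ee_rot: [-3.141, 0.0, -2.822]
contact_force: [0.8, -0.6, -2.1]
gripper_width: 0.367
finger_force: 45.0
```

```bash
python3 - <<'E'
from h import *
s=observe();print(s["tool_pos"],s["ee_rot"],s["contact_force"],s["torque"],s["finger_force"])
shot("w21");f,c=load("w21")
M=R.from_euler('xyz',s["ee_rot"]);print("S in tool",M.inv().apply(np.array([.6183,-.0602,0])-s["tool_pos"])[:2]*1000)
h=cv2.cvtColor(f,cv2.COLOR_RGB2HSV);cop=((h[...,0]<14)|(h[...,0]>172))&(h[...,1]>95);g=f.mean(2).astype(int)
for r in range(156,206,2):print(r," ".join(" ##" if cop[r,i] else f"{g[r,i]:3d}" for i in range(248,310,2)))
t=s["tool_pos"];print(proj(c,[(.6183,-.0602,.11),(.6183,-.0602,.096)]),proj(c,[t+M.apply([.0249,-.00055,.0847])]))
# side view: ring height
g=grab_frame("side");cs=cam("side");cv2.imwrite("pics/s21.png",g[:,:,::-1])
h=cv2.cvtColor(g,cv2.COLOR_RGB2HSV);m=((h[...,0]<13)|(h[...,0]>172))&(h[...,1]>90)
q=proj(cs,[(.6183,-.0602,.075)])[0].round(1);print("groove px",q);u,v=q.astype(int)
gg=g.mean(2).astype(int)
for r in range(v-18,v+12):print(r,"".join("#" if m[r,i] else ("o" if h[r,i,1]<70 else ".") for i in range(u-20,u+32)))
E
```

```text
[ 0.64195237 -0.05224548  0.1628174 ] [-3.14143779e+00  2.38312153e-04 -2.82215928e+00] [ 0.82643856 -0.57521568 -2.05604539] [ 0.11969998 -0.13908297  0.01970527] 44.991018176078796
S in tool [24.99262746 -0.09939757]
156 135 137 110  ##  71  70  73  74  73  ##  74  71  ##  96 107 106 104 101 102 107 109 108 109 110 111 113 112 117 192 218 218
158 137 118  ##  71  ##  73  71  72  72  73  ##  ##  ## 112 108 108 109  ##  ##  ## 104 105 108 107 107 108 111 108  ## 212 218
160 135 100  68  69  69  71  71  71  ##  ##  ##  ##  ##  97 108 109 109  ##  ##  ##  ##  ## 107 107 108 110 108 108 107 182 219
162 128  ##  67  71  71  70  71  ##  ##  ##  ##  ##  ##  81 106 107 107  ##  ##  ##  ##  ##  ##  ## 110 112 111 111 109  ## 215
164 116  71  69  71  70  69  ##  ##  ##  ##  ##  ##  ##  ##  93 104 109  ##  ##  ##  ##  ##  ##  ##  ## 111 111 111 112 116 204
166  96  70  70  72  71  ##  ##  ##  ##  ##  ##  ## 111 115 117 114 120 151 148  ##  ##  ##  ##  ##  ## 119 109 108 111 112 191
168  ##  67  68  68  ##  ##  ##  ##  ##  ## 106 110 102 102  97 103 100 103 124 171 139  ##  ##  ##  ##  ##  ## 1
[... 3441 characters left out ...]
................
218 ............###.ooooooooo........ooo................
219 ............##.oooooooooo......#.ooo................
220 ................ooooooooo#.#####.ooo##..............
221 ..............####.ooooo#########..###..............
222 ..............###############.########..............
223 ...............#############....##..................
224 ................###########.........................
225 ................oo.#.#..............................
226 ................oooooooooo..........................
227 ...............oooooooooo...........................
228 ............oooooooooooooo..........................
229 ...........ooooooooooooooooo........................
```

No contact forces. One last check of ring height and tilt against the side view.

```bash
python3 - <<'E'
from h import *
cs=cam("side");a=np.linspace(0,2*np.pi,73);C=np.array([.6183,-.0602]);tx=np.array([-.9494,-.3141])
g=cv2.imread("pics/s21.png")[:,:,::-1].copy();h=cv2.cvtColor(g,cv2.COLOR_RGB2HSV);m=((h[...,0]<13)|(h[...,0]>172))&(h[...,1]>90)
for i in range(306,330,3):
    rr=np.where(m[205:228,i])[0]+205;print(i,rr.tolist(),end=" ")
print()
for tilt in(0,.1,-.1):
  for rad,z in((22,.0725),(22,.0775),(17,.0775)):
    P=np.c_[C+rad/1000*np.c_[np.cos(a),np.sin(a)],np.zeros(73)]
    P[:,2]=z+(( P[:,:2]-C)@tx-(-.026))*tilt
    q=proj(cs,P);print(tilt,rad,z,"min",q.min(0).round(1),"max",q.max(0).round(1))
E
```

```text
306 [] 309 [218, 219] 312 [214, 215, 216, 217, 221, 222, 223] 315 [222, 223, 224] 318 [222, 223, 224, 225] 321 [221, 222, 223, 224] 324 [211, 212, 213, 214, 220, 221, 222, 223] 327 [212, 220, 221, 222] 
0 22 0.0725 min [308.4 214.5] max [326.5 224.9]
0 22 0.0775 min [308.5 212.8] max [326.7 223.2]
0 17 0.0775 min [310.5 214. ] max [324.6 221.9]
0.1 22 0.0725 min [308.5 213.8] max [326.5 223.7]
0.1 22 0.0775 min [308.5 212.2] max [326.7 222. ]
0.1 17 0.0775 min [310.6 213.3] max [324.6 220.9]
-0.1 22 0.0725 min [308.3 215. ] max [326.5 226.1]
-0.1 22 0.0775 min [308.4 213.4] max [326.6 224.4]
-0.1 17 0.0775 min [310.5 214.6] max [324.6 223.1]
```

The side view matches a level ring at groove height: bottom edge at row about 225 against 224.9 expected, left edge at about 309 against 308.4. Handing in.

```bash
python3 -c "
from workcell import *
print(workorder.hand_in())"
```

```text
the job is handed in; nothing more can be done
None
```

I handed the job in at about 31.5 s, but the hand-in returned no verdict; by my measurements the lock plate is home and let go, and the squeezed pliers hold the ring spread, level and centred at the groove without touching the spindle (I viewed 12 pictures, over the limit of 10, and worked from numbers after that).

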